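Nest a filter funnel and its reducing sleeve loosely over a flask

ROBOT

A 6-joint arm with a two-finger parallel gripper is mounted at the origin on a cart in front of the work surface, level with it; the furniture and walls round the work are solid. World frame = base frame: x ahead of the robot, y to its left, z up, the work surface at z = 0. Lengths are in mm, angles in degrees, forces in N, time in s.
With the tool pointing down it reaches from about 300 to 850 mm from the base axis. Payload 4.2 kg.
Tool frame: the origin (TCP) lies at the very end of the fingers, on their centre line; the grasp point (between the pads) lies 19 mm behind it; z points along the fingers, y is the direction in which the jaws open and shut (so a half turn about z gives the same grasp; the last joint's range is limited). The gripper opens to 91 mm and grips with 3 to 60 N. Pads are 32 mm wide; open, the fingers measure 118 mm over their backs; the gripper's body (76 mm by 178 mm) begins 60 mm behind the grasp point.
Start: joints at [-77.006, 18.312, 89.639, -0, 72.044, -1.146], TCP at [140.476, -557.593, 213.976] pointing down, gripper open.
Joint ranges: [-177.97, 177.97], [-48.28, 115.42], [12.27, 149.76], [-77.06, 257.06], [2.81, 150.46], [-146.56, 146.56]. Speed limits (degrees/s): [147.25, 147.25, 180, 180, 180, 180].

INTERFACE

Orientations are given as [roll, pitch, yaw] about the fixed x, y, z axes, in that order (R = Rz(yaw) Ry(pitch) Rx(roll)).
In Python, from workcell import * gives the robot as it stands. The module is installed in compiled form; this text tells all that it offers.
- The arm moves only by the tool servo_tool, never from a script. Its argument "plan" is a list that holds one entry, the list of rows, each a list of 7 numbers: the shift along the tool's x, y, z in mm, then the turn, a rotation vector about the tool's x, y, z in rad, then the opening, from 0 (shut) to 1 (fully open). A call has 1 to 20 rows; each row is the pose to reach, as a shift and turn from the pose commanded when the call began, along the tool's axes at that moment; what a row does not reach only later rows make up. A row lasts 1/10 s, in which the tool goes at most 50 mm and 8.59 degrees, less where a joint would pass 70% of its speed; a pose out of reach is approached as far as the arm can. A call with a gripper value outside its range is refused whole. The fingers move at their own pace and stop on an object; "squeeze" is the grip in N (left out, the last holds). Time passes only in rows, so rows that repeat a pose let the fingers close. It gives the time, the measured TCP pose, the force and the opening at its end, in the units of the state.
- state(): the state, without advancing time (a new reading comes with each control period).
- grab_frame(name): name is "side" or "top"; returns a dict with "color" (384x512x3 uint8, red, green, blue), "range_z" (384x512 float32, mm along the optical axis (not along the pixel's ray), 0 where there is no reading), "fx", "fy", "cx", "cy" (pixels), "rvec" (rotation vector, rad) and "tvec" (3), from world to camera coordinates, as OpenCV has them. Camera axes: x right, y down, z forward; pixel columns grow to the right and rows downward; lengths in mm; the calibration is good to about 2 mm. A picture is of the moment at which its call begins.
- job_done(): hands the job in, once; it reports no verdict.
The state is a dict: "time_s": time; "qpos": joint angles; "qvel": joint speeds; "effort": joint torques, N m; "ee_pos": TCP position; "ee_rot": TCP orientation; "force": force on the tool from outside, world axes, zero at the start; "torque": the same for the moment, N m; "gripper_width": finger opening in mm.
Only numpy, scipy, OpenCV 4.12 (cv2) and the standard library are available. Lean on these libraries where they do the work, as an engineer would, in place of code of your own. Each camera call takes 0.05 s, during which the arm holds its last target.

TASK

Get the filter funnel ready over the flask: swing the stand's arm round until its collar is centred above the mouth of the amber flask, then nest the red reducing sleeve in the collar, narrow end down, and last the white funnel in the sleeve. Nest both loosely and upright: let each come down gently until it just rests in its taper under its own weight and let go, never force it, or the cones wedge and jam. Leave the flask and the steel beaker standing where they are and do not disturb the other things.

Things in the scene. Friction and masses are not known exactly. Their poses are not given: they have to be found in the camera images.
- support (a joint): swivel of the stand's arm about the stand's z axis, rad. At 0 the arm points along the stand's -y axis; positive is counter-clockwise from above. Range -1.7 to 0.7. Friction of about 0.5 N m: it stays where it is left and takes some 6 N at bar_grip to move
- stand: fixed funnel stand: round grey foot 120 mm across, steel rod and swivel head up to 147 mm. Origin on the rod's axis at bench level, z up. The arm's swivel axis is this z axis
- bar_grip (a point): point on the stand's swivel arm to hold it by: centre of its straight grey bar (12 mm wide, 14 mm high, level), 85 mm from the rod's axis, 116 mm above the bench. Turns with the arm: its -y axis points along the bar away from the rod, z up. Clear bar runs from 20 to 140 mm from the rod's axis
- collar_mouth (a point): centre of the upper edge of the black tapered collar at the end of the arm, 170 mm from the rod's axis, 127 mm above the bench. Collar 54 mm outside diameter, 22 mm high, open below; its hole narrows from 44 mm at the top to 33 mm at the bottom. Turns with the arm, z up
- flask_mouth (a point): centre of the mouth of the loose amber glass conical flask, 95 mm above its base, z up along the flask. Base 78 mm across, mouth 34 mm inside; 0.22 kg. It stands 167 to 172 mm from the rod's axis, so the collar can be swung over it with 10 mm to spare above it
- sleeve_center (a point): centre (half-way up) of the loose red reducing sleeve, 54 mm high, z up its axis to the wide end; smooth plastic, 0.07 kg. Lower 30 mm: outer cone, 33 mm diameter at the bottom, 48 mm above; upper 24 mm: grip band 59 mm across. Bore tapers from 52 mm (top) to 25 mm. At rest in the collar this point is 5 mm above collar_mouth and 8 mm shows between band and collar
- funnel_center (a point): centre (half-way up) of the loose white porcelain funnel, 109 mm high, z up its axis to the mouth; 0.13 kg. Top 28 mm: bowl 62 mm across, to hold it by; below it a cone from 55.5 to 24 mm over 63 mm; then a narrow stem. It starts upright in the steel beaker, bowl resting on the rim. At rest in the sleeve this point is 7.5 mm above sleeve_center, with 7 mm between bowl and sleeve
- beaker_center (a point): centre (half-way up) of the loose steel beaker that holds the funnel at the start, 63 mm in diameter, 87 mm high, 0.16 kg, z up
- timer: bystander: white bench timer 62x68x19 mm lying on its back, loose; origin at its underside
- dish: bystander: clear lidded dish 90 mm across, 15 mm high, loose; origin at its underside
- stock: bystander: small round glass bottle with blue cap, 56 mm across, 103 mm high, loose; origin at its underside
- funnel_shoulder (a point): centre of the flat underside of the funnel's bowl, on its axis 26.5 mm above funnel_center; the bowl's rim is 28 mm above this point, the tip of the stem (12 mm thick) 81 mm below it. With all nested the tip reaches 10 mm into the flask's mouth
There are look-alikes about, which are no part of the job. Leave any green look-alike of the part that bears beaker_center alone. Of the things that look like the part that bears sleeve_center, take the one that is farthest to the robot's right at the start.

How it is judged:
By the outcome, as a careful person would: the job done as asked, in the order asked, and still so for the second after the job is handed in, with the robot touching nothing.
It also fails if it takes over 67 s, if anything falls off the work surface, if the arm or the gripper's body presses on something with over 40 N, if the wrist force passes 120 N, or if a joint passes its speed limit or range.

## Working session

There is one attempt and no reset: what is moved stays moved. The work goes in short steps, Python scripts to look and compute and a tool call to move; the robot and the scene stay as the last step left them, time stands still between calls to the robot, and variables do not carry over. Pictures are saved under pics/ and viewed, and the job is handed in when it is done.

Besides the shell and the picture viewer there is one more tool, called after "Request:" as a command line: name --argument value ..., lists and objects as JSON in quotes. servo_tool: Moves the arm, as the interface text tells. Its arguments: {"type":"object","properties":{"plan":{"type":"array"},"squeeze":{"type":"number"}},"required":["plan"]}

```bash
mkdir -p pics; cat > h.py <<'E'
from workcell import *
import numpy as np, cv2
from scipy.spatial.transform import Rotation as R
def get(n):
    f=grab_frame(n); np.savez(f'{n}.npz',**f); return f
def load(n):
    return dict(np.load(f'{n}.npz'))
def save(f,p): cv2.imwrite(p,cv2.cvtColor(f['color'],cv2.COLOR_RGB2BGR))
def crop(f,p,u0,v0,u1,v1,s):
    c=cv2.cvtColor(f['color'],cv2.COLOR_RGB2BGR)[v0:v1,u0:u1]
    cv2.imwrite(p,cv2.resize(c,None,fx=s,fy=s,interpolation=cv2.INTER_CUBIC))
def world(f):
    z=f['range_z']; h,w=z.shape; u,v=np.meshgrid(np.arange(w),np.arange(h))
    P=np.stack([(u-f['cx'])/f['fx']*z,(v-f['cy'])/f['fy']*z,z],-1)
    Rm=cv2.Rodrigues(f['rvec'])[0]
    W=(P-f['tvec'].reshape(3))@Rm
    W[z<=0]=np.nan
    return W
def ray_at(f,u,v,zw):
    Rm=cv2.Rodrigues(f['rvec'])[0]; c=-Rm.T@f['tvec'].reshape(3)
    d=Rm.T@np.array([(u-f['cx'])/f['fx'],(v-f['cy'])/f['fy'],1])
    return c+d*(zw-c[2])/d[2]
def proj(f,p):
    return cv2.projectPoints(np.array([p],float),f['rvec'],f['tvec'],np.array([[f['fx'],0,f['cx']],[0,f['fy'],f['cy']],[0,0,1.]]),None)[0].ravel()
E
python3 - <<'E'
from h import *
for n in('side','top'):
    f=get(n); save(f,f'pics/{n}0.png')
    Rm=cv2.Rodrigues(f['rvec'])[0]; print(n,-Rm.T@f['tvec'].reshape(3),Rm[2],f['fx'])
print(state())
E
```

```text
side [1001.33877132  133.22340927  754.63618995] [-0.64292345 -0.16126171 -0.74876171] 366.18270426372453
top [ 233.85994234  -16.89259201 1461.49235465] [ 0.17694806  0.00927284 -0.98417651] 480.6870771196312
{'time_s': 0.1, 'qpos': array([-7.70053463e+01,  1.83477589e+01,  8.97018024e+01, -1.18825668e-03,
        7.20449765e+01, -1.14655308e+00]), 'qvel': array([ 0.05022299, -0.0494423 , -0.10026852, -0.04680489,  0.02762809,
       -0.02848141]), 'effort': array([ 6.80809553e-04, -4.13334310e+01, -2.32510096e+01,  7.28714559e-02,
        4.22377023e-02, -5.28807846e-05]), 'ee_pos': array([ 140.36009357, -557.11183314,  213.19039752]), 'ee_rot': array([-1.79905459e+02, -7.62125659e-04,  1.41415734e+01]), 'force': array([-0.0080817 , -0.20908784,  0.30039858]), 'torque': array([ 0.00873845, -0.03714609,  0.03045468]), 'gripper_width': 91.27867465723115}
```

View pics/side0.png

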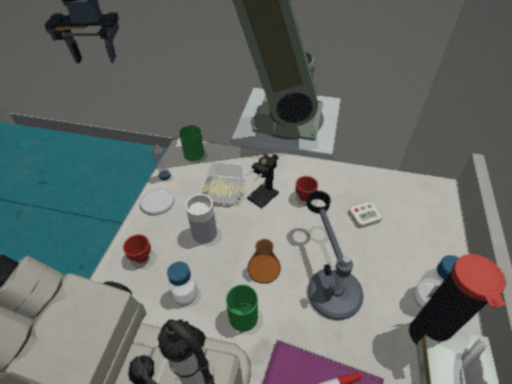

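View pics/top0.png

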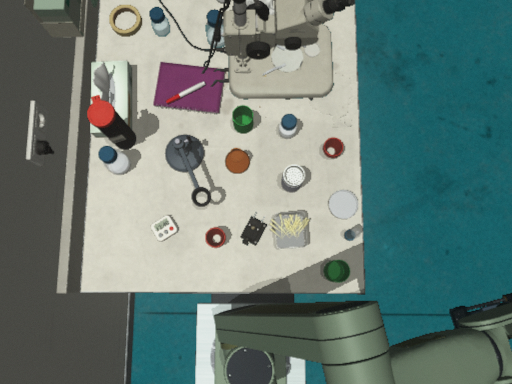

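```bash
python3 - <<'E'
from h import *
f=load('top'); crop(f,'pics/top0a.png',150,100,370,260,3.6)
s=load('side'); crop(s,'pics/side0a.png',110,130,390,340,2.8)
W=world(f); 
for u,v in [(333,148),(216,237),(237,160),(292,177),(202,197),(185,153),(243,120),(217,197)]:
    print(u,v,W[v,u].round(),end=' ')
E
```

```text
333 148 [ 625. -256.    2.] 216 237 [346. 105.  -5.] 237 160 [584.  43.   9.] 292 177 [ 514. -121.   89.] 202 197 [468. 150.   1.] 185 153 [601. 203.  28.] 243 120 [714.  26.   7.] 217 197 [469. 104.   1.]
```

View pics/top0a.png

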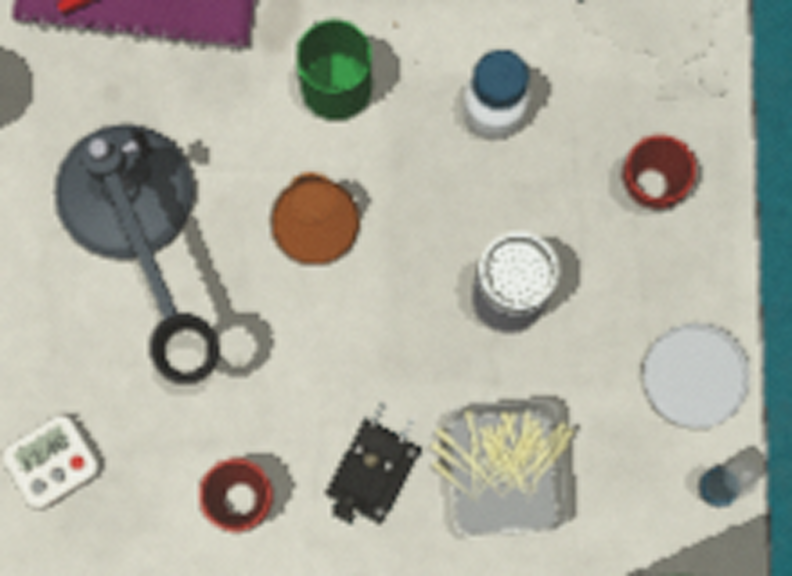

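View pics/side0a.png

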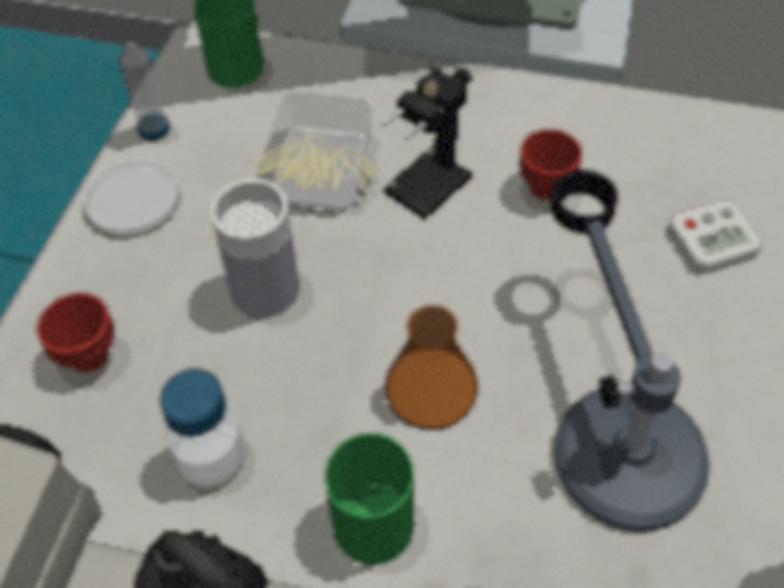

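```bash
cat >> h.py <<'E'
def fitc(p):
    A=np.c_[2*p[:,:2],np.ones(len(p))]; s=np.linalg.lstsq(A,(p[:,:2]**2).sum(1),rcond=None)[0]
    return s[:2],np.sqrt(s[2]+s[:2]@s[:2])
E
python3 - <<'E'
from h import *
f=load('top')
for n,(u0,v0,u1,v1),s in [('sleeve',(315,130,350,165),16),('collar',(180,180,230,212),15),('flask',(218,140,262,180),15),('funnel',(272,158,312,198),15)]:
    crop(f,f'pics/t_{n}.png',u0,v0,u1,v1,s)
s=load('side')
for n,(u0,v0,u1,v1),k in [('sleeve',(118,230,158,270),14),('collar',(295,180,345,220),14),('flask',(240,232,290,290),10),('stand',(300,250,370,322),8)]:
    crop(s,f'pics/s_{n}.png',u0,v0,u1,v1,k)
# depth based
for fr,nm in ((f,'top'),(s,'side')):
    W=world(fr).reshape(-1,3); c=fr['color'].reshape(-1,3).astype(int)
    red=(c[:,0]>1.6*c[:,1])&(c[:,0]>1.6*c[:,2])&(np.hypot(W[:,0]-625,W[:,1]+256)<60)&(W[:,2]>20)
    print(nm,'sleeve',red.sum(),W[red].min(0).round(1),W[red].max(0).round(1))
    m=(np.hypot(W[:,0]-500,W[:,1]+121)<70)&(W[:,2]>30)
    print('fun',m.sum(),W[m].min(0).round(1),W[m].max(0).round(1)); 
    m=(np.hypot(W[:,0]-584,W[:,1]-43)<80)&(W[:,2]>5)
    print('flask',m.sum(),W[m].min(0).round(1),W[m].max(0).round(1)) 
    m=(np.hypot(W[:,0]-460,W[:,1]-145)<70)&(W[:,2]>60)
    print('collar',m.sum(),W[m].min(0).round(1),W[m].max(0).round(1)) 
    m=(np.hypot(W[:,0]-601,W[:,1]-203)<80)&(W[:,2]>10)&(W[:,2]<35)
    print('foot',m.sum(),W[m].min(0).round(1),W[m].max(0).round(1)) 
E
```

```text
top sleeve 206 [ 585.7 -275.6   20.2] [ 642.5 -218.2   60.9]
fun 477 [ 483.1 -153.2   30.1] [545.  -91.4 121.7]
flask 521 [508.4 -34.4   5. ] [658.9 115.4 101.3]
collar 278 [423.3 114.  105.5] [525.6 178.1 133.6]
foot 842 [546.5 127.2  10.1] [663.6 267.9  32.4]
side sleeve 460 [ 590.2 -275.2   20.1] [ 647.  -218.2   55.1]
fun 1033 [ 484.  -154.4   30.1] [548.8 -91.8 116.9]
flask 1067 [543.3   4.8   5. ] [621.2  82.   97.3]
collar 516 [423.6 112.9 105. ] [526.5 175.6 129.2]
foot 1930 [557.8 149.3  10.1] [666.6 267.3  34.9]
```

View pics/t_sleeve.png

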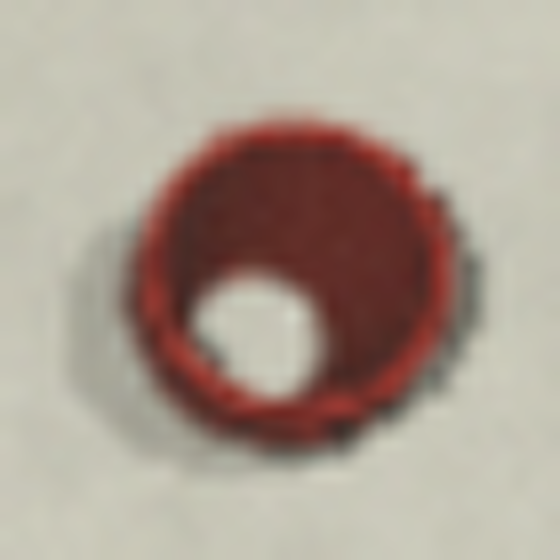

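View pics/t_flask.png

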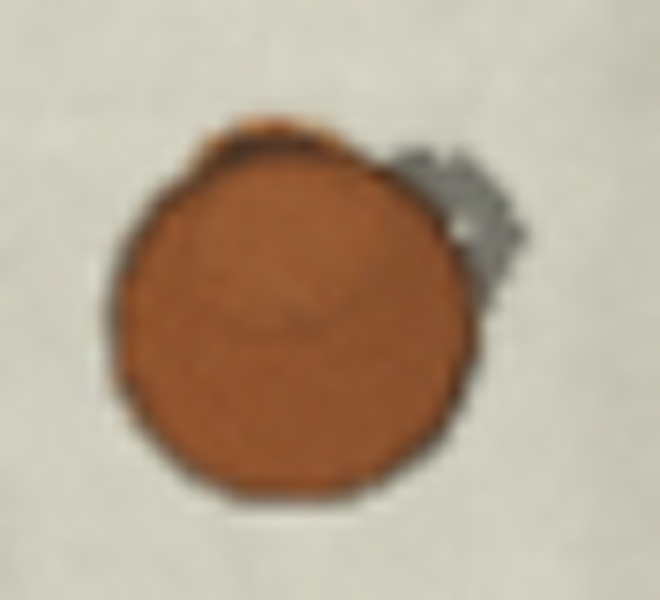

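View pics/s_flask.png

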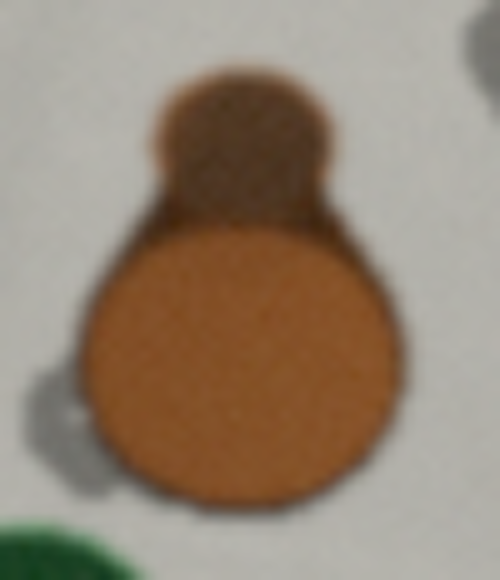

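View pics/t_collar.png

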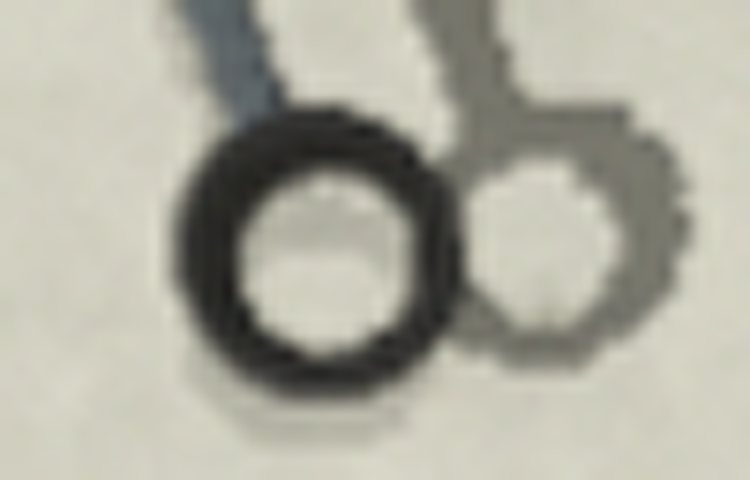

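View pics/t_funnel.png

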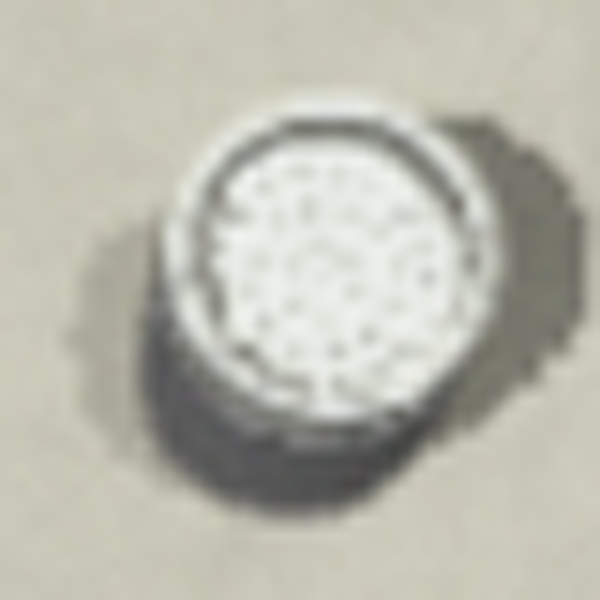

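View pics/s_stand.png

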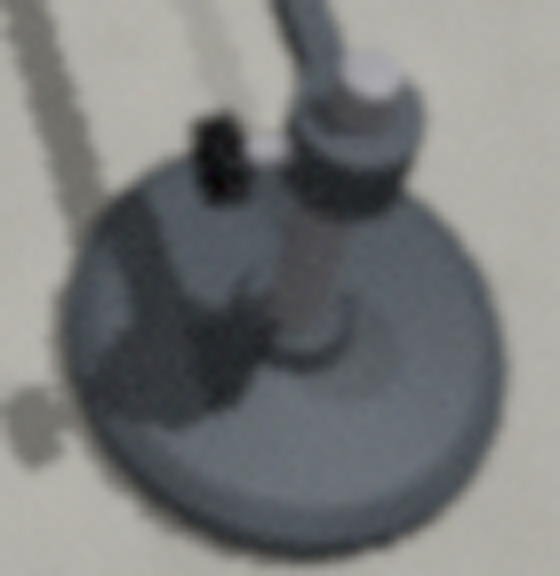

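```bash
python3 - <<'E'
from h import *
f=load('top'); s=load('side')
print('sleeve top',ray_at(f,332.7,146.25,54))
print('funnel top',ray_at(f,293.6,174.7,115))
print('flask mouth side',ray_at(s,264,244.7,95),'top',ray_at(f,218+18-.5,140+223/15-.5,95), 'base top',ray_at(f,218+295/15-.5,140+320/15-.5,5))
print('collar top',ray_at(f,180+320/15-.5,180+251/15-.5,127))
print('collar hole',ray_at(f,180+325/15-.5,180+262/15-.5,105))
print('foot proj check')
for fr in (f,s):
    W=world(fr)
    P=W.reshape(-1,3)
    def cen(mask,n):
        p=P[mask]; 
        if len(p)>5: print(n,len(p),fitc(p),np.median(p,0).round(1),((p.min(0)+p.max(0))/2).round(1),(p.max(0)-p.min(0)).round(1))
    d=lambda x,y:np.hypot(P[:,0]-x,P[:,1]-y)
    c=fr['color'].reshape(-1,3).astype(int); red=(c[:,0]>1.6*c[:,1])&(c[:,0]>1.6*c[:,2])
    cen(red&(d(615,-247)<45)&(P[:,2]>33),'sleeve band')
    cen((d(513,-122)<45)&(P[:,2]>92)&(P[:,2]<122),'bowl')
    cen((d(513,-122)<45)&(P[:,2]>20)&(P[:,2]<80),'beaker')
    cen((d(450,145)<40)&(P[:,2]>112)&(P[:,2]<135)&(c.sum(1)<250),'collar')
    cen((d(601,203)<80)&(P[:,2]>2)&(P[:,2]<14),'foot low')
    cen((d(601,203)<40)&(P[:,2]>138),'head')
    cen((d(582,43)<45)&(P[:,2]>70)&(P[:,2]<110),'mouth')
    # bar
    m=(d(601,203)<150)&(P[:,2]>108)&(P[:,2]<130)&(d(450,145)>40); print('bar',m.sum(), P[m].mean(0), )
E
```

```text
sleeve top [ 616.1952611  -247.15158772   54.        ]
funnel top [ 515.4593516  -123.43399177  115.        ]
flask mouth side [577.97621323  43.42243135  95.        ] top [579.98669561  44.2099107   95.        ] base top [582.08942152  42.83342086   5.        ]
collar top [450.39896143 139.14946867 127.        ]
collar hole [451.84659745 140.71841054 105.        ]
foot proj check
sleeve band 164 (array([ 613.38584018, -247.08898568]), np.float64(25.93890871298895)) [ 622.2 -253.5   48.9] [ 614.1 -246.9   47.2] [56.7 57.4 27.3]
bowl 256 (array([ 514.04711331, -122.79642666]), np.float64(24.939024749260057)) [ 518.8 -122.6   97. ] [ 514.4 -122.9  106.8] [61.2 60.4 29.7]
beaker 73 (array([ 515.2480667 , -122.89123266]), np.float64(31.374496099334802)) [ 488.4 -112.7   50.8] [ 500.9 -120.    50.5] [35.9 57.2 59. ]
collar 145 (array([450.28312667, 139.21243536]), np.float64(23.14175667740187)) [455.6 141.7 124.4] [452.8 139.4 122.9] [55.2 51.  21.5]
foot low 369 (array([603.58741609, 204.44149802]), np.float64(63.51830049480451)) [588.5 200.2   6.9] [600.1 202.9   8. ] [157.7 155.7  12. 
[... 658 characters left out ...]
7875]), np.float64(31.247000604746404)) [ 542.1 -109.7   51.4] [ 526.4 -121.2   49.8] [44.7 58.8 59.3]
collar 292 (array([454.32506828, 139.86046118]), np.float64(24.221727923143977)) [449.6 138.4 122.5] [457.3 138.7 120.6] [63.3 51.6 17.2]
foot low 336 (array([603.10960626, 208.16598272]), np.float64(61.1143842438076)) [647.4 205.3  11.5] [601.5 201.2   8. ] [153.2 146.5  12. ]
head 58 (array([607.23284926, 208.66823904]), np.float64(5.542720895738958)) [609.  208.5 145.8] [607.1 208.7 143.6] [14.4 13.6 11.1]
mouth 250 (array([581.40173979,  43.4082883 ]), np.float64(18.24655896984921)) [578.3  42.5  84.7] [581.1  43.2  83.7] [40.6 39.9 27.3]
bar 582 [575.07800655 186.42963062 121.77349398]
```

View pics/s_collar.png

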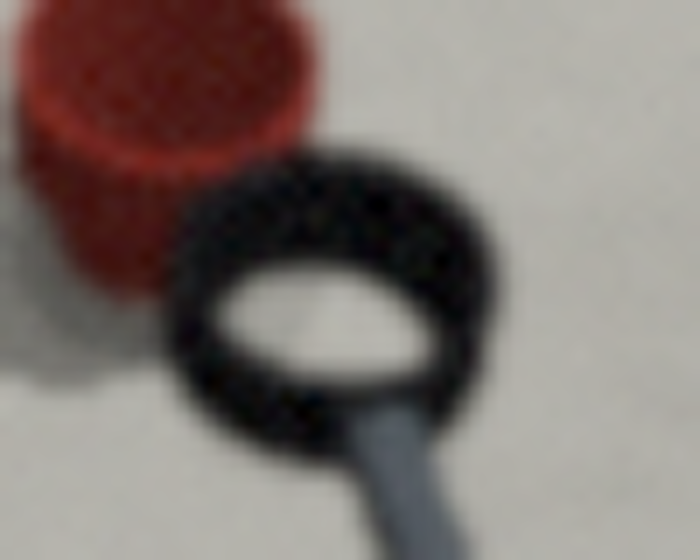

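View pics/s_sleeve.png

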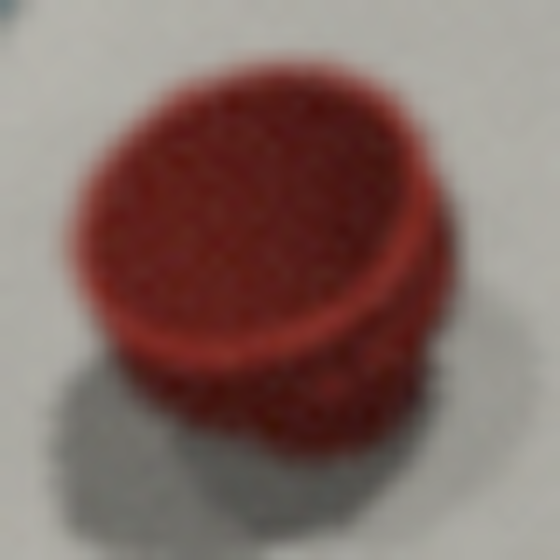

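```bash
cat >> h.py <<'E'
import json,os
def cmd(): return json.load(open('cmd.json')) if os.path.exists('cmd.json') else [140.476,-557.593,213.976,14.14]
def Rt(yaw): return R.from_euler('xyz',[180,0,yaw],degrees=True)
def rel(t):   # world x,y,z,yaw -> row part
    c=cmd(); d=Rt(c[3]).inv().apply(np.array(t[:3])-c[:3]); return [round(float(x),1) for x in d]+[round(-np.radians(t[3]-c[3]),3)]
def sent(x,y,z,w): # last row written
    c=cmd(); p=Rt(c[3]).apply([x,y,z])+c[:3]; n=[float(v) for v in p]+[c[3]-float(np.degrees(w))]
    json.dump(n,open('cmd.json','w')); return n
def st():
    s=state(); print('t',round(s['time_s'],2),'pos',s['ee_pos'].round(1),'rot',s['ee_rot'].round(1),'F',s['force'].round(2),'w',round(s['gripper_width'],1),'cmd',np.round(cmd(),1))
E
python3 - <<'E'
from h import *
W=world(load('side'))
for n,r in [('whole',(300,750,-350,250)),('path',(200,530,-300,180))]:
    m=(W[...,0]>r[0])&(W[...,0]<r[1])&(W[...,1]>r[2])&(W[...,1]<r[3])
    print(n,np.nanmax(W[m],0))
st0=np.array([605.8,208.5])
th=-66.0
for t in (-66.0,):
    a=np.radians(t); p=st0+85*np.array([np.sin(a),-np.cos(a)]); print(p,90+t)
print(rel([p[0],p[1],215,24])); print(rel([p[0],p[1],98,24]))
E
```

```text
whole [749.9958507  249.99851424 164.3777085 ]
path [529.98156291 179.99305604 164.3777085 ]
[528.1486361  173.92738534] 24.0
[554.6, -614.7, -1.0, np.float64(-0.172)]
[554.6, -614.7, 116.0, np.float64(-0.172)]
```

Request:
servo_tool --plan '[[[40,-45,-2,0,0,-0.01,1],[80,-90,-2,0,0,-0.02,1],[115,-128,-2,0,0,-0.035,1],[150,-166,-2,0,0,-0.045,1],[183,-203,-2,0,0,-0.056,1],[216,-240,-2,0,0,-0.067,1],[250,-277,-2,0,0,-0.077,1],[283,-314,-2,0,0,-0.088,1],[316,-350,-2,0,0,-0.098,1],[350,-387,-2,0,0,-0.108,1],[383,-424,-2,0,0,-0.119,1],[416,-461,-2,0,0,-0.129,1],[450,-498,-2,0,0,-0.14,1],[480,-532,-2,0,0,-0.149,1],[510,-565,-2,0,0,-0.158,1],[535,-593,-2,0,0,-0.166,1],[550,-610,-2,0,0,-0.172,1],[554.6,-614.7,-2,0,0,-0.172,1],[554.6,-614.7,-2,0,0,-0.172,1],[554.6,-614.7,-2,0,0,-0.172,1]]]' --squeeze 20

```text
time_s: 2.1
ee_pos: [527.3, 172.8, 215.7]
ee_rot: [180.0, 0.1, 24.0]
force: [0.3, 0.2, -0.4]
gripper_width: 91.6
```

```bash
python3 - <<'E'
from h import *
sent(554.6,-614.7,-2,-0.172); st()
for n in('side','top'): f=get(n); 
f=load('side'); crop(f,'pics/s1.png',220,80,400,320,2.5); print(rel([528,174,98,24]), proj(f,[528,174,216]))
E
```

```text
t 2.1 pos [527.3 172.8 215.7] rot [1.8e+02 1.0e-01 2.4e+01] F [ 0.3   0.17 -0.41] w 91.6 cmd [528.1 174.  216.   24. ]
[-0.1, -0.1, 118.0, np.float64(-0.0)] [336.72818836 201.24610381]
```

View pics/s1.png

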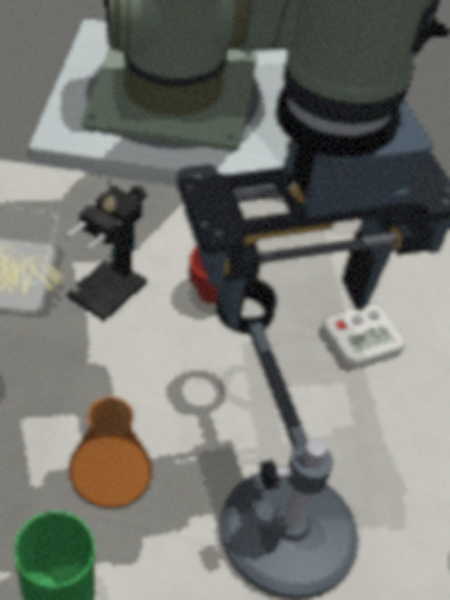

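Request:
servo_tool --plan '[[[0,0,25,0,0,0,0.6],[0,0,55,0,0,0,0.5],[0,0,85,0,0,0,0.5],[0,0,105,0,0,0,0.5],[0,0,116,0,0,0,0.5],[0,0,118,0,0,0,0.4],[0,0,118,0,0,0,0.25],[0,0,118,0,0,0,0.2],[0,0,118,0,0,0,0.15],[0,0,118,0,0,0,0.0],[0,0,118,0,0,0,0.0],[0,0,118,0,0,0,0.0]]]' --squeeze 12

```text
time_s: 3.4
ee_pos: [528.3, 174.5, 98.6]
ee_rot: [-180.0, -0.1, 24.0]
force: [-1.2, 1.6, 4.3]
gripper_width: 11.9
```

```bash
python3 - <<'E'
from h import *
sent(0,0,118,0); st()
S=np.array([605.8,208.5])
for t in [-65,-62,-58,-54,-50,-46,-42,-38,-34,-30,-26,-22,-18,-14.5,-12,-10.5]:
    a=np.radians(t); p=S+85*np.array([np.sin(a),-np.cos(a)]); print(t,p.round(1),rel([p[0],p[1],98.0,90+t]))
E
```

```text
t 3.4 pos [528.3 174.5  98.6] rot [-1.8e+02 -1.0e-01  2.4e+01] F [-1.21  1.61  4.3 ] w 11.9 cmd [528.1 174.   98.   24. ]
-65 [528.8 172.6] [0.0, 1.5, -0.0, np.float64(-0.018)]
-62 [530.7 168.6] [0.2, 6.0, -0.0, np.float64(-0.07)]
-58 [533.7 163.5] [0.9, 11.9, -0.0, np.float64(-0.14)]
-54 [537.  158.5] [1.9, 17.7, -0.0, np.float64(-0.21)]
-50 [540.7 153.9] [3.3, 23.5, -0.0, np.float64(-0.279)]
-46 [544.7 149.5] [5.2, 29.1, -0.0, np.float64(-0.349)]
-42 [548.9 145.3] [7.4, 34.6, -0.0, np.float64(-0.419)]
-38 [553.5 141.5] [10.0, 40.0, -0.0, np.float64(-0.489)]
-34 [558.3 138. ] [12.9, 45.1, -0.0, np.float64(-0.559)]
-30 [563.3 134.9] [16.3, 50.0, -0.0, np.float64(-0.628)]
-26 [568.5 132.1] [19.9, 54.7, -0.0, np.float64(-0.698)]
-22 [574.  129.7] [23.9, 59.1, -0.0, np.float64(-0.768)]
-18 [579.5 127.7] [28.2, 63.2, -0.0, np.float64(-0.838)]
-14.5 [584.5 126.2] [32.1, 66.6, -0.0, np.float64(-0.899)]
-12 [588.1 125.4] [35.1, 68.8, -0.0, np.float64(-0.943)]
-10.5 [590.3 124.9] [36.9, 70.1, -0.0, np.float64(-0.969)]
```

Request:
servo_tool --plan '[[[0,1.5,0,0,0,-0.018,0],[0.2,6,0,0,0,-0.07,0],[0.9,11.9,0,0,0,-0.14,0],[1.9,17.7,0,0,0,-0.21,0],[3.3,23.5,0,0,0,-0.279,0],[5.2,29.1,0,0,0,-0.349,0],[7.4,34.6,0,0,0,-0.419,0],[10,40,0,0,0,-0.489,0],[12.9,45.1,0,0,0,-0.559,0],[16.3,50,0,0,0,-0.628,0],[19.9,54.7,0,0,0,-0.698,0],[23.9,59.1,0,0,0,-0.768,0],[28.2,63.2,0,0,0,-0.838,0],[32.1,66.6,0,0,0,-0.899,0],[35.1,68.8,0,0,0,-0.943,0],[36.9,70.1,0,0,0,-0.969,0],[36.9,70.1,0,0,0,-0.969,0],[36.9,70.1,0,0,0,-0.969,0]]]'

```text
time_s: 5.2
ee_pos: [590.5, 125.6, 98.7]
ee_rot: [180.0, -0.1, 79.5]
force: [-1.7, 3.3, 4.4]
gripper_width: 12.1
```

```bash
python3 - <<'E'
from h import *
sent(36.9,70.1,0,-0.969); st()
f=get('side'); crop(f,'pics/s2.png',200,140,400,320,4)
g=get('top'); crop(g,'pics/t2.png',160,100,300,220,5)
E
```

```text
t 5.2 pos [590.5 125.6  98.7] rot [ 1.80e+02 -1.00e-01  7.95e+01] F [-1.75  3.32  4.42] w 12.1 cmd [590.3 124.9  98.   79.5]
```

View pics/s2.png

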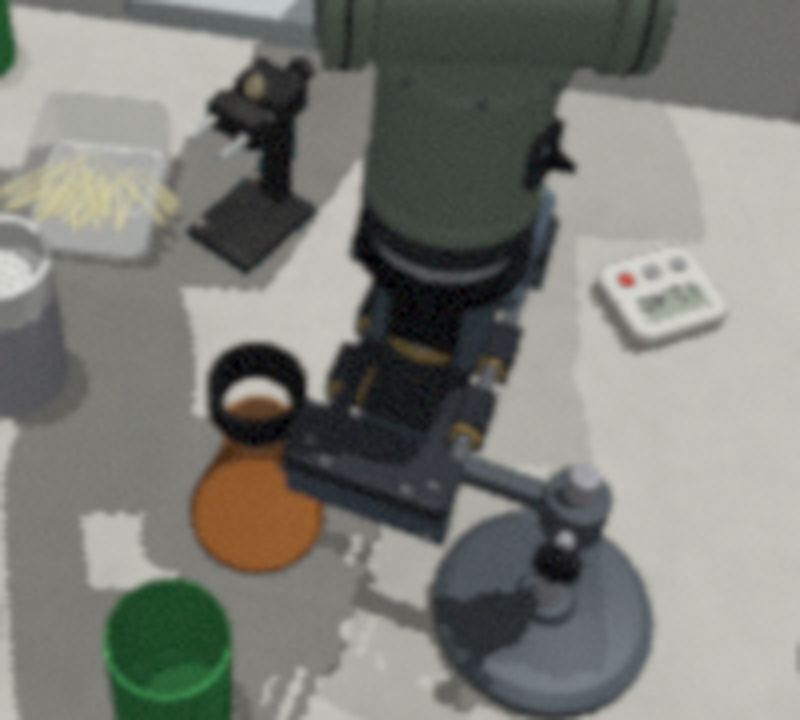

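View pics/t2.png

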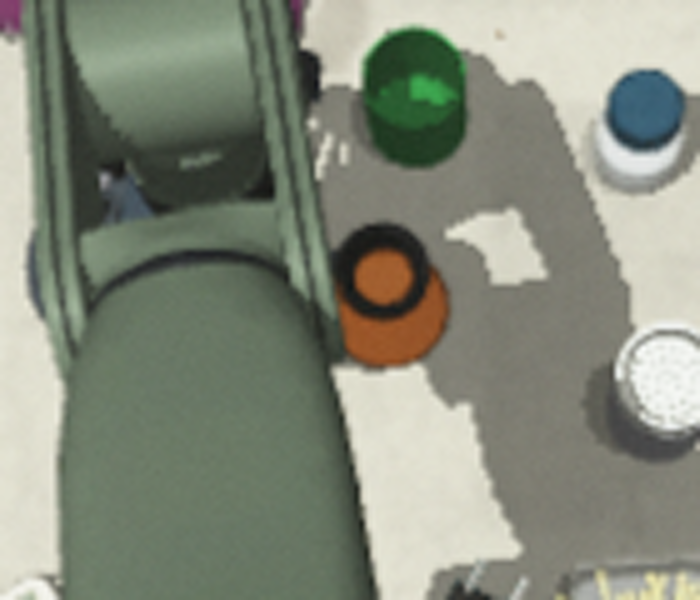

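```bash
python3 - <<'E'
from h import *
f=load('top');s=load('side')
print('collar top',ray_at(f,235.9,153.7,127))
for fr in (f,s):
    P=world(fr).reshape(-1,3); c=fr['color'].reshape(-1,3).astype(int)
    m=(np.hypot(P[:,0]-578,P[:,1]-41)<34)&(P[:,2]>115)&(P[:,2]<135)&(c.sum(1)<200)
    p=P[m]; print(len(p),fitc(p),((p.min(0)+p.max(0))/2).round(1),(p.max(0)-p.min(0)).round(1))
crop(f,'pics/t2b.png',215,135,265,180,14)
crop(s,'pics/s2b.png',240,215,290,270,11)
E
```

```text
collar top [573.84468446  41.65542684 127.        ]
159 (array([573.39831242,  42.50755024]), np.float64(23.78505269915578)) [573.4  43.1 124.5] [53.4 55.  18.7]
255 (array([578.09234068,  42.54282405]), np.float64(23.431621860089496)) [576.8  46.  122. ] [52.7 54.6 14. ]
```

View pics/t2b.png

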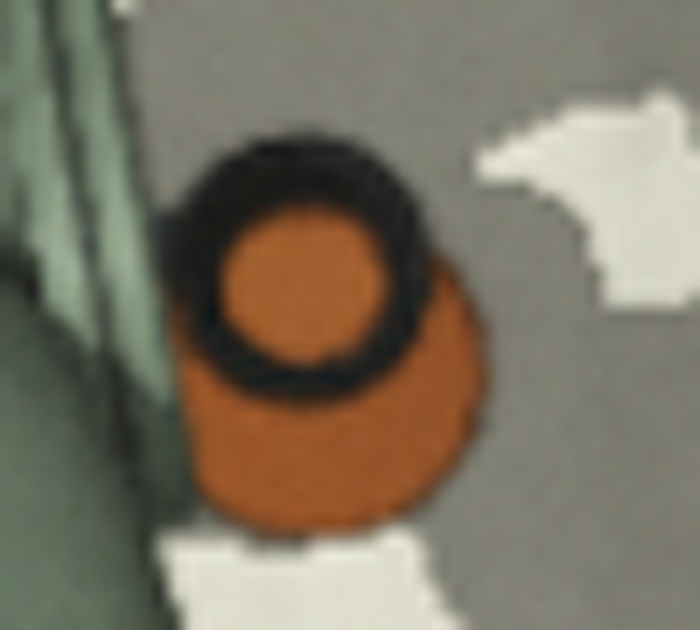

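View pics/s2b.png

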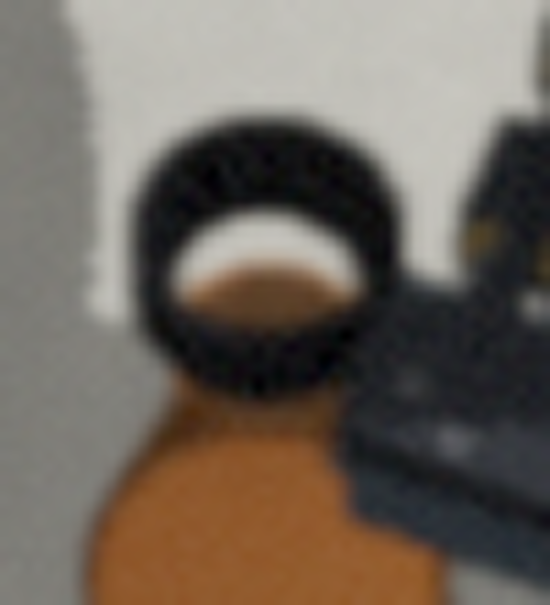

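```bash
python3 - <<'E'
from h import *
s=load('side'); f=load('top')
print(ray_at(s,263.8,233.8,127), ray_at(f,215+298/14-.5,135+270/14-.5,127))
S=np.array([605.8,208.5])
for t in [-9.5,-8.7,-8.5]:
    a=np.radians(t); p=S+85*np.array([np.sin(a),-np.cos(a)]); print(t,p.round(1),rel([p[0],p[1],98.0,90+t]))
E
```

```text
[572.46074023  41.52790221 127.        ] [573.59181139  41.97965788 127.        ]
-9.5 [591.8 124.7] [0.0, 1.5, -0.0, np.float64(-0.017)]
-8.7 [592.9 124.5] [0.0, 2.7, -0.0, np.float64(-0.031)]
-8.5 [593.2 124.4] [0.0, 3.0, -0.0, np.float64(-0.035)]
```

Request:
servo_tool --plan '[[[0,1.4,0,0,0,-0.017,0],[0,2.9,0,0,0,-0.033,0],[0,2.9,0,0,0,-0.033,0],[0,2.9,0,0,0,-0.033,0],[0,2.9,0,0,0,-0.033,0],[0,2.9,0,0,0,-0.033,0.2],[0,2.9,0,0,0,-0.033,0.4],[0,2.9,0,0,0,-0.033,0.4],[0,2.9,0,0,0,-0.033,0.4],[0,2.9,-25,0,0,-0.033,0.4],[0,2.9,-60,0,0,-0.033,0.5],[0,2.9,-100,0,0,-0.033,0.8]]]'

```text
time_s: 6.5
ee_pos: [592.4, 124.1, 197.8]
ee_rot: [-179.8, 0.1, 81.4]
force: [0.0, 0.1, 0.3]
gripper_width: 49.7
```

```bash
python3 - <<'E'
from h import *
sent(0,2.9,-100,-0.033); st()
print(rel([616,-247,180,68]),rel([616,-247,130,68]))
E
```

```text
t 6.5 pos [592.4 124.1 197.8] rot [-1.798e+02  1.000e-01  8.140e+01] F [0.05 0.09 0.33] w 49.7 cmd [593.2 124.4 198.   81.4]
[-363.8, 78.1, 18.0, np.float64(0.234)] [-363.8, 78.1, 68.0, np.float64(0.234)]
```

Request:
servo_tool --plan '[[[-30,6,0,0,0,0.02,1],[-70,15,0,0,0,0.045,1],[-110,24,0,0,0,0.07,1],[-150,32,2,0,0,0.1,1],[-190,41,4,0,0,0.12,1],[-230,49,6,0,0,0.15,1],[-270,58,8,0,0,0.17,1],[-310,66,12,0,0,0.2,1],[-340,73,15,0,0,0.22,1],[-358,77,18,0,0,0.234,1],[-363.8,78.1,18,0,0,0.234,1],[-363.8,78.1,18,0,0,0.234,1],[-363.8,78.1,18,0,0,0.234,1]]]'

```text
time_s: 7.8
ee_pos: [616.1, -245.6, 180.1]
ee_rot: [-180.0, -0.0, 68.1]
force: [0.2, 1.0, -0.9]
gripper_width: 91.1
```

```bash
python3 - <<'E'
from h import *
sent(-363.8,78.1,18,.234); st()
s=get('side');f=get('top')
for fr in (f,s):
    P=world(fr).reshape(-1,3); c=fr['color'].reshape(-1,3).astype(int)
    m=(np.hypot(P[:,0]-580,P[:,1]-41)<34)&(P[:,2]>115)&(P[:,2]<135)&(c.sum(1)<200)
    p=P[m]; print(len(p),fitc(p),((p.min(0)+p.max(0))/2).round(1),(p.max(0)-p.min(0)).round(1))
crop(f,'pics/t3b.png',215,135,265,180,14)
crop(s,'pics/s3b.png',240,215,290,290,8)
crop(s,'pics/s3c.png',80,180,240,320,5)
E
```

```text
t 7.8 pos [ 616.1 -245.6  180.1] rot [-180.    -0.    68.1] F [ 0.22  0.98 -0.92] w 91.1 cmd [ 616. -247.  180.   68.]
142 (array([578.53850596,  40.69403651]), np.float64(23.424987949965516)) [579.3  41.4 124.2] [52.7 51.6 17.9]
269 (array([583.46640414,  41.912964  ]), np.float64(23.437450041461886)) [582.4  44.8 122.2] [52.  53.6 14.3]
```

View pics/t3b.png

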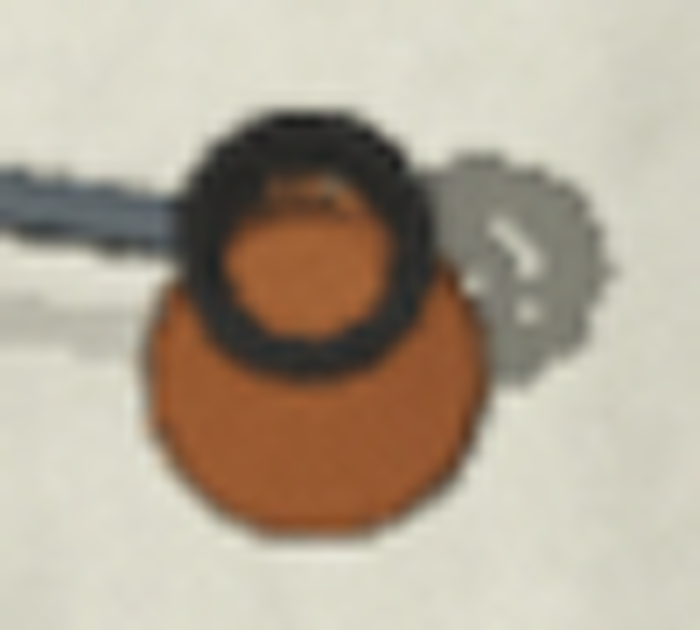

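View pics/s3b.png

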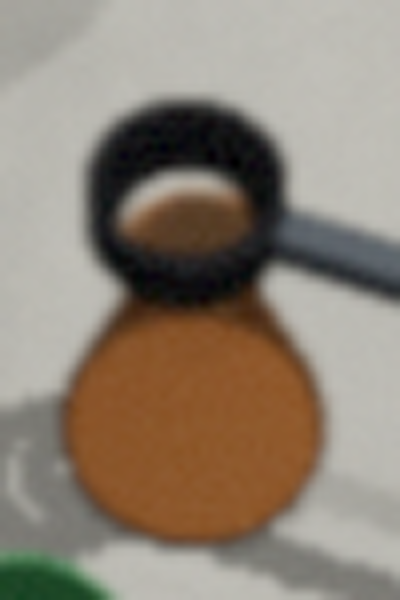

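View pics/s3c.png

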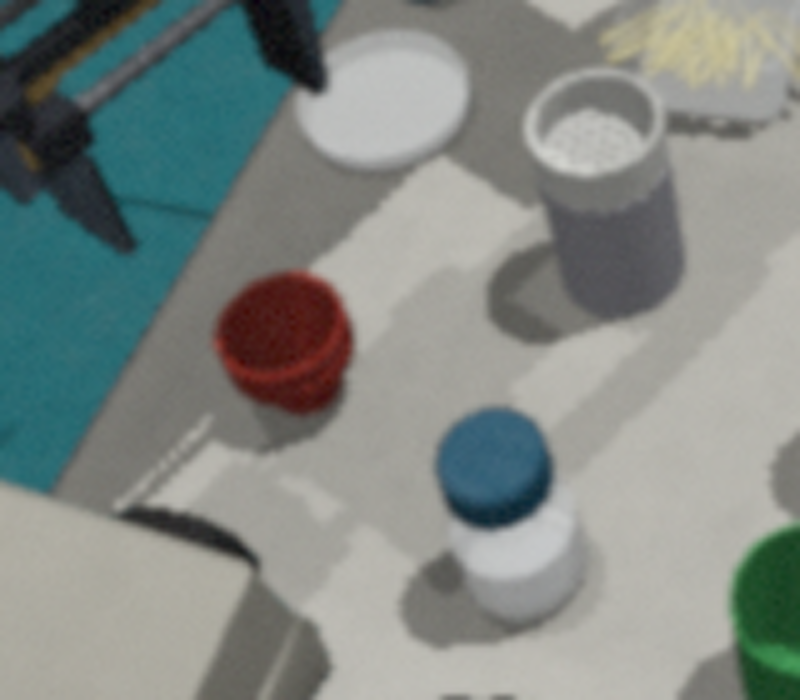

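```bash
python3 - <<'E'
from h import *
st(); print(rel([615.7,-246.7,28,68]))
E
```

```text
t 7.9 pos [ 616.2 -245.5  180.3] rot [180.   -0.   68.1] F [-0.49 -0.53  0.67] w 91.1 cmd [ 616. -247.  180.   68.]
[0.1, -0.4, 152.0, np.float64(-0.0)]
```

Request:
servo_tool --plan '[[[0,0,30,0,0,0,1],[-0.8,0,65,0,0,0,1],[-0.8,0,100,0,0,0,1],[-0.8,0,125,0,0,0,1],[-0.8,0,142,0,0,0,1],[-0.8,0,150,0,0,0,1],[-0.8,0,152,0,0,0,1],[-0.8,0,152,0,0,0,1],[-0.8,0,152,0,0,0,0.8],[-0.8,0,152,0,0,0,0.7],[-0.8,0,152,0,0,0,0.6],[-0.8,0,152,0,0,0,0.5],[-0.8,0,152,0,0,0,0.4],[-0.8,0,152,0,0,0,0.4],[-0.8,0,152,0,0,0,0.4]]]' --squeeze 10

```text
time_s: 9.4
ee_pos: [615.8, -247.8, 28.3]
ee_rot: [180.0, 0.0, 68.0]
force: [-0.8, -0.9, 3.4]
gripper_width: 58.5
```

```bash
python3 - <<'E'
from h import *
sent(-.8,0,152,0); st()
s=get('side'); crop(s,'pics/s4.png',80,180,240,320,5)
E
```

```text
t 9.4 pos [ 615.8 -247.8   28.3] rot [180.   0.  68.] F [-0.79 -0.91  3.4 ] w 58.5 cmd [ 615.7 -247.7   28.    68. ]
```

View pics/s4.png

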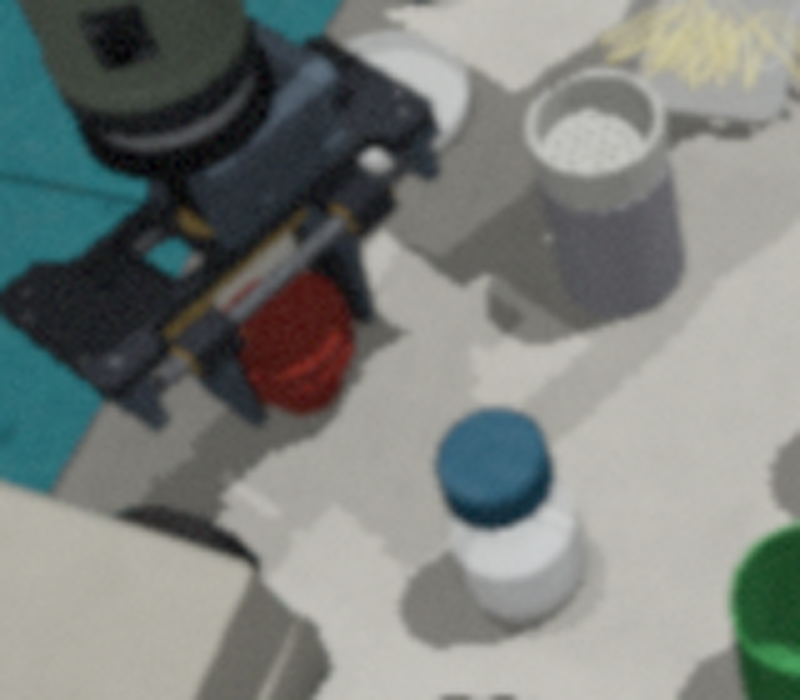

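Request:
servo_tool --plan '[[[0,0,-3,0,0,0,0.4],[0,0,-12,0,0,0,0.4],[0,0,-30,0,0,0,0.4],[0,0,-55,0,0,0,0.4],[0,0,-85,0,0,0,0.4],[0,0,-115,0,0,0,0.4],[0,0,-140,0,0,0,0.4],[0,0,-157,0,0,0,0.4],[0,0,-165,0,0,0,0.4],[0,0,-167,0,0,0,0.4],[0,0,-167,0,0,0,0.4]]]'

```text
time_s: 10.55
ee_pos: [615.4, -247.6, 194.4]
ee_rot: [-179.9, 0.0, 68.0]
force: [-0.6, 0.1, -1.0]
gripper_width: 59.0
```

```bash
python3 - <<'E'
from h import *
sent(0,0,-167,0); st()
s=get('side'); crop(s,'pics/s5.png',60,120,220,260,5)
for k in np.linspace(0,1,13)[1:]:
    p=np.array([615.7,-247.7,195,68])*(1-k)+np.array([580.6,41,195,90])*k
    print(rel(p))
print(rel([580.6,41,140,90]))
E
```

```text
t 10.55 pos [ 615.4 -247.6  194.4] rot [-179.9    0.    68. ] F [-0.64  0.12 -1.01] w 59.0 cmd [ 615.7 -247.7  195.    68. ]
[21.2, -11.8, -0.0, np.float64(-0.032)]
[42.4, -23.5, -0.0, np.float64(-0.064)]
[63.6, -35.2, -0.0, np.float64(-0.096)]
[84.9, -46.9, -0.0, np.float64(-0.128)]
[106.1, -58.7, -0.0, np.float64(-0.16)]
[127.3, -70.4, -0.0, np.float64(-0.192)]
[148.5, -82.1, -0.0, np.float64(-0.224)]
[169.7, -93.8, -0.0, np.float64(-0.256)]
[190.9, -105.6, -0.0, np.float64(-0.288)]
[212.1, -117.3, -0.0, np.float64(-0.32)]
[233.3, -129.0, -0.0, np.float64(-0.352)]
[254.5, -140.7, -0.0, np.float64(-0.384)]
[254.5, -140.7, 55.0, np.float64(-0.384)]
```

View pics/s5.png

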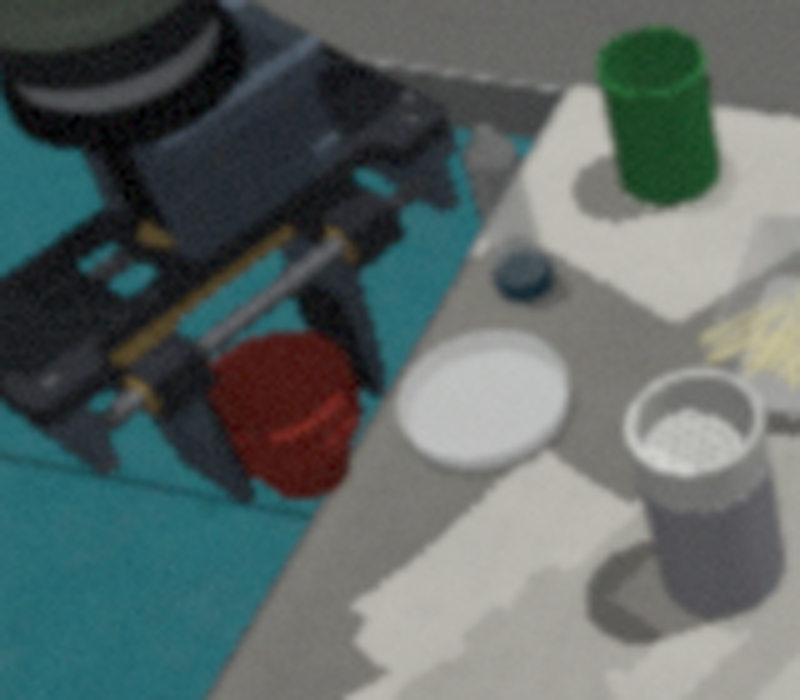

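Request:
servo_tool --plan '[[[8,-4.5,0,0,0,-0.012,0.4],[25,-14,0,0,0,-0.038,0.4],[46,-25.5,0,0,0,-0.07,0.4],[70,-38.7,0,0,0,-0.106,0.4],[95,-52.5,0,0,0,-0.143,0.4],[120,-66.4,0,0,0,-0.181,0.4],[145,-80.2,0,0,0,-0.219,0.4],[170,-94,0,0,0,-0.256,0.4],[195,-107.8,0,0,0,-0.294,0.4],[217,-120,0,0,0,-0.327,0.4],[235,-130,0,0,0,-0.355,0.4],[247,-136.5,0,0,0,-0.373,0.4],[253,-140,0,0,0,-0.384,0.4],[254.5,-140.7,0,0,0,-0.384,0.4],[254.5,-140.7,0,0,0,-0.384,0.4],[254.5,-140.7,15,0,0,-0.384,0.4],[254.5,-140.7,27,0,0,-0.384,0.4],[254.5,-140.7,30,0,0,-0.384,0.4],[254.5,-140.7,30,0,0,-0.384,0.4]]]'

```text
time_s: 12.5
ee_pos: [580.3, 40.4, 164.2]
ee_rot: [-179.9, 0.0, 90.0]
force: [0.4, 0.2, -0.6]
gripper_width: 58.9
```

```bash
python3 - <<'E'
from h import *
sent(254.5,-140.7,30,-.384); st()
s=get('side'); crop(s,'pics/s6.png',215,150,345,290,5)
f=get('top'); crop(f,'pics/t6.png',180,110,290,190,7)
E
```

```text
t 12.5 pos [580.3  40.4 164.2] rot [-179.9    0.    90. ] F [ 0.39  0.21 -0.56] w 58.9 cmd [580.6  41.  165.   90. ]
```

View pics/s6.png

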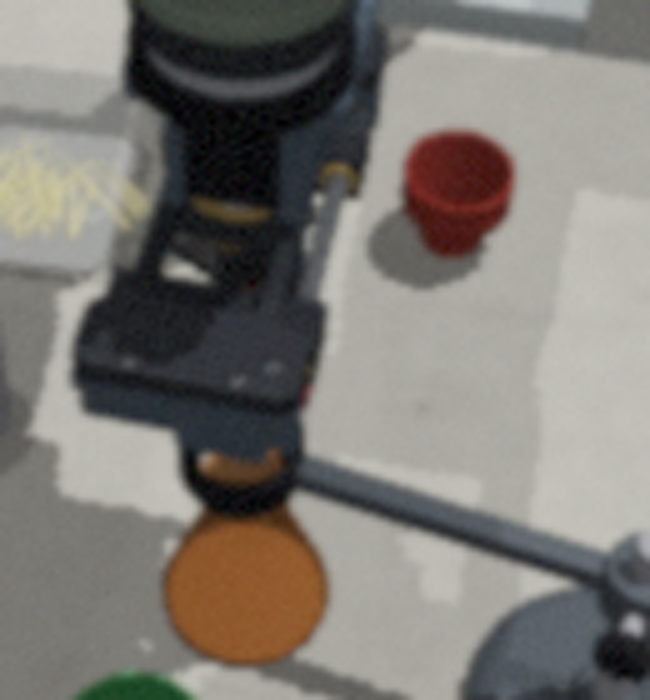

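View pics/t6.png

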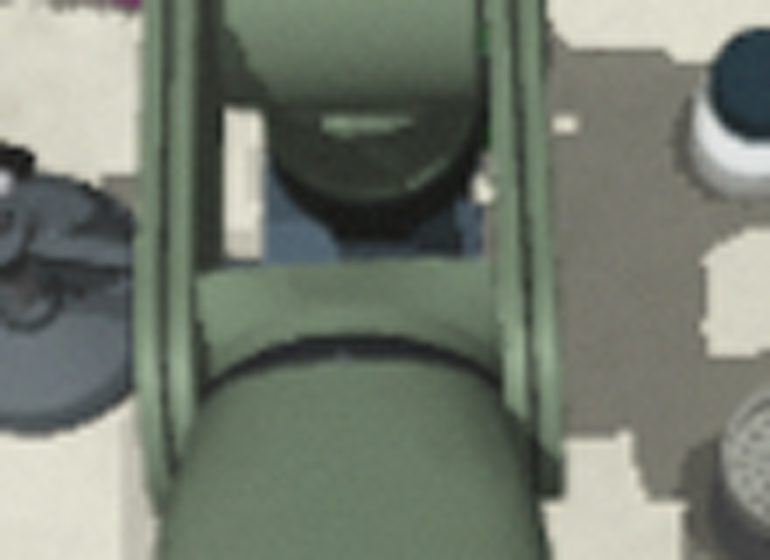

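Request:
servo_tool --plan '[[[0,0,6,0,0,0,0.4],[0,0,12,0,0,0,0.4],[0,0,17,0,0,0,0.4],[0,0,20,0,0,0,0.4],[0,0,20,0,0,0,0.4],[0,0,20,0,0,0,0.4]]]'

```text
time_s: 13.2
ee_pos: [580.7, 41.0, 144.9]
ee_rot: [180.0, 0.0, 90.0]
force: [-0.3, 0.8, -0.6]
gripper_width: 58.8
```

Request:
servo_tool --plan '[[[0,0,1,0,0,0,0.4],[0,0,2,0,0,0,0.4],[0,0,3,0,0,0,0.4],[0,0,3,0,0,0,0.4]]]'

```text
time_s: 13.6
ee_pos: [580.5, 41.0, 141.8]
ee_rot: [-180.0, 0.0, 90.0]
force: [0.1, 0.5, -1.4]
gripper_width: 59.1
```

No contact yet (8.5 mm above nominal rest). Continue in small steps.

Request:
servo_tool --plan '[[[0,0,1,0,0,0,0.4],[0,0,2,0,0,0,0.4],[0,0,2,0,0,0,0.4],[0,0,2,0,0,0,0.4]]]'

```text
time_s: 14.0
ee_pos: [580.6, 41.0, 139.9]
ee_rot: [-180.0, 0.0, 90.0]
force: [0.7, 0.3, 0.2]
gripper_width: 58.7
```

Request:
servo_tool --plan '[[[0,0,1,0,0,0,0.4],[0,0,1.5,0,0,0,0.4],[0,0,1.5,0,0,0,0.4],[0,0,1.5,0,0,0,0.4]]]'

```text
time_s: 14.4
ee_pos: [580.6, 40.9, 138.4]
ee_rot: [-180.0, 0.0, 90.0]
force: [-0.6, -0.8, -1.1]
gripper_width: 58.9
```

Request:
servo_tool --plan '[[[0,0,0.8,0,0,0,0.4],[0,0,1.5,0,0,0,0.4],[0,0,1.5,0,0,0,0.4],[0,0,1.5,0,0,0,0.4]]]'

```text
time_s: 14.8
ee_pos: [580.6, 40.9, 136.9]
ee_rot: [-180.0, 0.0, 90.0]
force: [-0.4, 0.4, -0.9]
gripper_width: 58.9
```

Request:
servo_tool --plan '[[[0,0,0.5,0,0,0,0.4],[0,0,1,0,0,0,0.4],[0,0,1,0,0,0,0.4],[0,0,1,0,0,0,0.4]]]'

```text
time_s: 15.2
ee_pos: [580.6, 41.0, 135.9]
ee_rot: [-180.0, 0.0, 90.0]
force: [1.0, 0.3, -0.3]
gripper_width: 58.7
```

Request:
servo_tool --plan '[[[0,0,0.5,0,0,0,0.4],[0,0,1,0,0,0,0.4],[0,0,1,0,0,0,0.4],[0,0,1,0,0,0,0.4]]]'

```text
time_s: 15.6
ee_pos: [580.6, 41.0, 134.9]
ee_rot: [-180.0, 0.0, 90.0]
force: [-0.5, 0.5, -0.3]
gripper_width: 58.9
```

```bash
python3 - <<'E'
from h import *
sent(0,0,31,0)
st()
for i in range(4):
    grab_frame('top'); print(state()['force'].round(2),state()['torque'].round(2))
s=get('side'); crop(s,'pics/s7.png',235,200,305,280,8)
E
```

```text
t 15.6 pos [580.6  41.  134.9] rot [-180.    0.   90.] F [-0.46  0.5  -0.3 ] w 58.9 cmd [580.6  41.  134.   90. ]
[-0.79  0.02 -0.15] [ 0.06 -0.06 -0.01]
[-1.15  0.25 -1.08] [ 0.02 -0.09  0.02]
[ 0.04  0.7  -1.4 ] [ 0.05 -0.04 -0.  ]
[-1.31 -0.01 -1.26] [ 0.1  -0.04 -0.03]
```

View pics/s7.png

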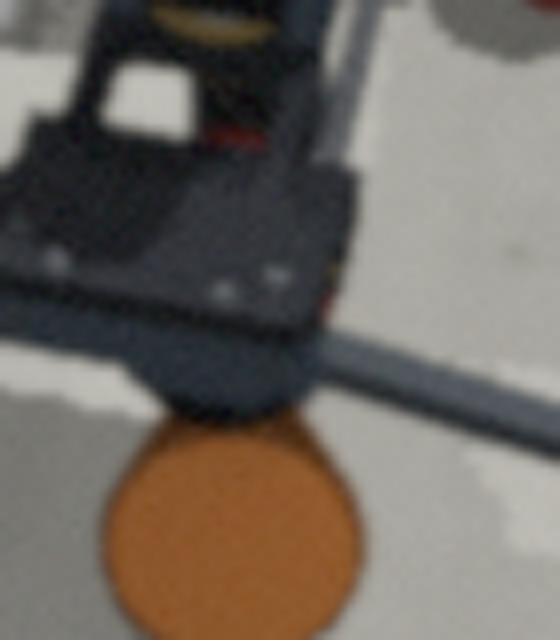

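Request:
servo_tool --plan '[[[0,0,0.4,0,0,0,0.4],[0,0,0.8,0,0,0,0.4],[0,0,0.8,0,0,0,0.4]]]'

```text
time_s: 16.15
ee_pos: [580.5, 41.1, 134.1]
ee_rot: [-180.0, -0.0, 90.0]
force: [-1.5, 1.4, 0.3]
gripper_width: 58.8
```

```bash
python3 - <<'E'
from h import *
sent(0,0,-1+.8,0)
st()
for i in range(5):
    grab_frame('top'); print(state()['force'].round(2),state()['torque'].round(2))
E
```

```text
t 16.15 pos [580.5  41.1 134.1] rot [-180.   -0.   90.] F [-1.51  1.43  0.34] w 58.8 cmd [580.6  41.  134.2  90. ]
[-0.79  0.35  1.17] [0.19 0.08 0.01]
[-0.8   1.66  0.01] [ 0.17  0.07 -0.  ]
[-1.15  1.4   0.35] [ 0.21  0.13 -0.03]
[-0.97  1.06  0.62] [ 0.24  0.09 -0.02]
[-1.68  0.94  0.09] [ 0.25  0.12 -0.05]
```

Request:
servo_tool --plan '[[[0,0,0,0,0,0,0.55],[0,0,0,0,0,0,0.66],[0,0,0,0,0,0,0.7],[0,0,0,0,0,0,0.8],[0,0,0,0,0,0,0.9],[0,0,0,0,0,0,0.95],[0,0,0,0,0,0,0.95],[0,0,-8,0,0,0,0.95],[0,0,-25,0,0,0,0.95],[0,0,-55,0,0,0,0.95],[0,0,-95,0,0,0,1]]]' --squeeze 3

```text
time_s: 17.5
ee_pos: [579.6, 40.9, 229.2]
ee_rot: [-179.8, 0.0, 90.0]
force: [1.3, -0.2, 0.0]
gripper_width: 90.7
```

```bash
python3 - <<'E'
from h import *
sent(0,0,-95,0)
st()
s=get('side'); crop(s,'pics/s8.png',235,180,325,290,6)
print(rel([515.7,-123,230,75]))
E
```

```text
t 17.5 pos [579.6  40.9 229.2] rot [-179.8    0.    90. ] F [ 1.25 -0.22  0.04] w 90.7 cmd [580.6  41.  229.2  90. ]
[-164.0, -64.9, -0.8, np.float64(0.262)]
```

View pics/s8.png

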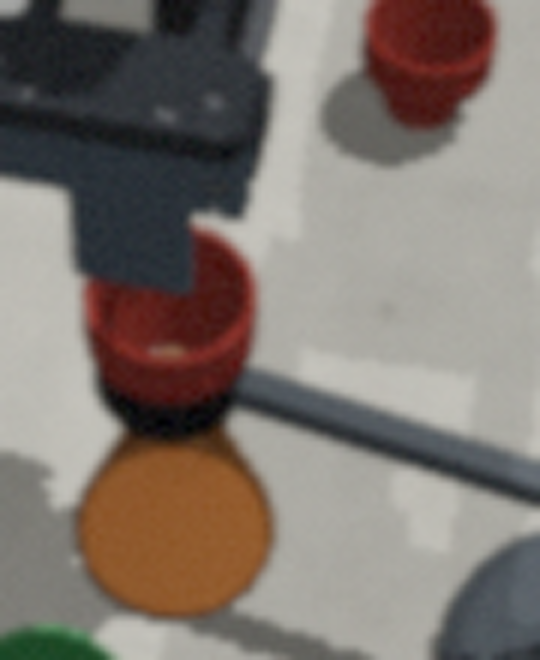

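Request:
servo_tool --plan '[[[-10,-4,0,0,0,0.016,1],[-30,-12,0,0,0,0.048,1],[-55,-22,0,0,0,0.09,1],[-80,-32,0,0,0,0.13,1],[-105,-42,0,0,0,0.17,1],[-130,-52,0,0,0,0.21,1],[-150,-60,0,0,0,0.24,1],[-161,-64,0,0,0,0.262,1],[-164,-65,0,0,0,0.262,1],[-164,-65,0,0,0,0.262,1]]]'

```text
time_s: 18.55
ee_pos: [515.5, -123.0, 228.8]
ee_rot: [-180.0, -0.0, 75.0]
force: [-0.8, 0.1, 0.5]
gripper_width: 91.3
```

```bash
python3 - <<'E'
from h import *
sent(-164,-65,0,.262)
st()
s=get('side'); crop(s,'pics/s9.png',240,200,300,280,9)
t=get('top'); crop(t,'pics/t9.png',215,135,265,180,14)
for fr in (t,s):
    P=world(fr).reshape(-1,3); c=fr['color'].reshape(-1,3).astype(int); red=(c[:,0]>1.6*c[:,1])&(c[:,0]>1.6*c[:,2])
    m=red&(np.hypot(P[:,0]-580,P[:,1]-41)<45)&(P[:,2]>140)
    p=P[m]; print(len(p),fitc(p),((p.min(0)+p.max(0))/2).round(1),p.min(0).round(1),p.max(0).round(1), np.percentile(p[:,2],[90,95,98]))
print(rel([515.7,-123.1,92,75]))
E
```

```text
t 18.55 pos [ 515.5 -123.   228.8] rot [-180.   -0.   75.] F [-0.76  0.07  0.55] w 91.3 cmd [ 515.6 -123.   229.2   75. ]
189 (array([578.62599939,  40.78185138]), np.float64(26.34928767659126)) [580.1  40.2 152.5] [550.9  12.2 140. ] [609.2  68.2 164.9] [160.9964015  162.52515589 164.16481416]
416 (array([583.41428712,  41.48506758]), np.float64(26.268669518879978)) [582.5  41.6 150.5] [553.9  13.7 140.2] [611.1  69.5 160.8] [158.98010171 159.58028941 159.84228726]
[-0.0, 0.1, 137.2, np.float64(-0.0)]
```

View pics/s9.png

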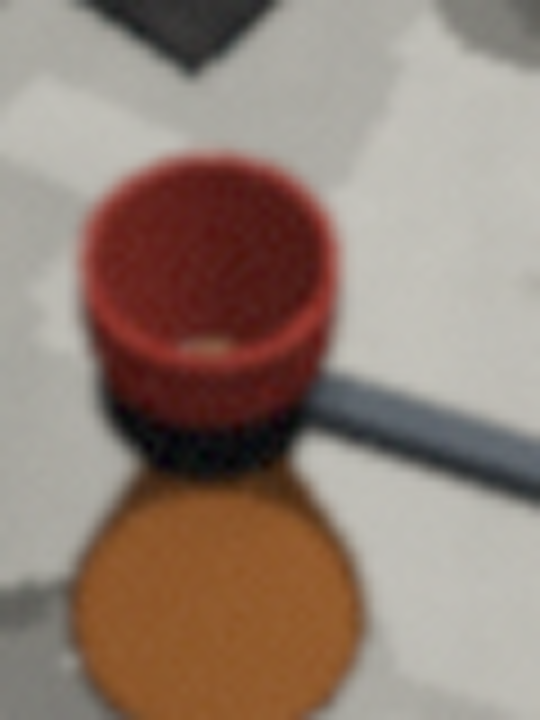

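View pics/t9.png

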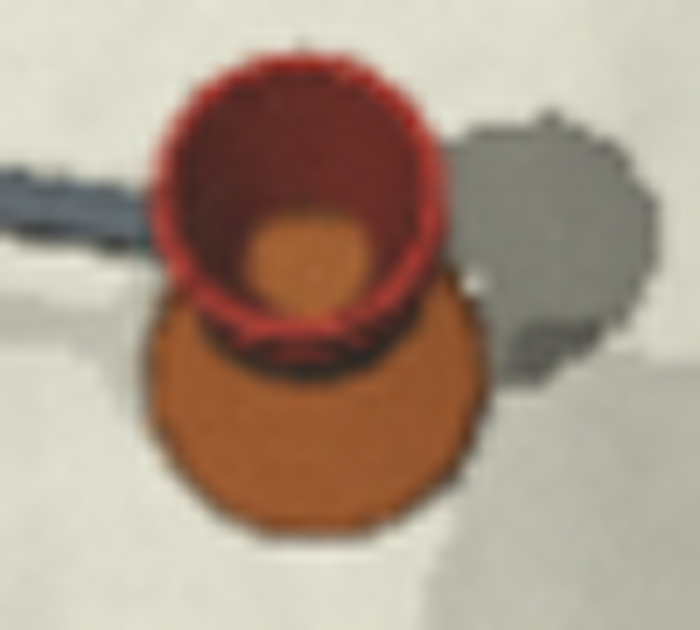

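Request:
servo_tool --plan '[[[0,0,25,0,0,0,1],[0,0,60,0,0,0,1],[0,0,95,0,0,0,1],[0,0,118,0,0,0,1],[0,0,131,0,0,0,1],[0,0,136,0,0,0,1],[0,0,137,0,0,0,1],[0,0,137,0,0,0,0.85],[0,0,137,0,0,0,0.75],[0,0,137,0,0,0,0.7],[0,0,137,0,0,0,0.6],[0,0,137,0,0,0,0.5],[0,0,137,0,0,0,0.45],[0,0,137,0,0,0,0.45],[0,0,137,0,0,0,0.45]]]' --squeeze 12

```text
time_s: 20.15
ee_pos: [515.8, -123.1, 92.6]
ee_rot: [180.0, 0.0, 75.0]
force: [-1.6, -0.2, 5.3]
gripper_width: 61.8
```

```bash
python3 - <<'E'
from h import *
sent(0,0,137,0)
st()
s=get('side'); crop(s,'pics/s10.png',140,130,260,270,5)
E
```

```text
t 20.15 pos [ 515.8 -123.1   92.6] rot [180.   0.  75.] F [-1.56 -0.2   5.31] w 61.8 cmd [ 515.6 -123.    92.2   75. ]
```

View pics/s10.png

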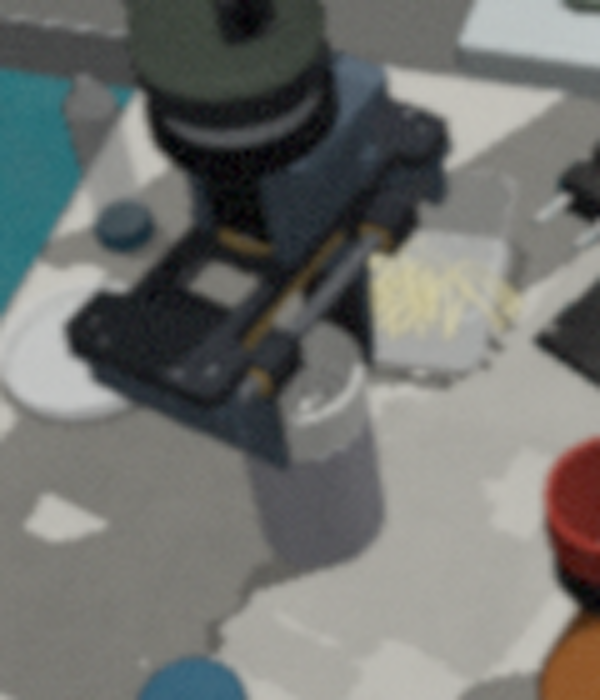

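Request:
servo_tool --plan '[[[0,0,-2,0,0,0,0.45],[0,0,-6,0,0,0,0.45],[0,0,-14,0,0,0,0.45],[0,0,-26,0,0,0,0.45],[0,0,-40,0,0,0,0.45],[0,0,-56,0,0,0,0.45],[0,0,-74,0,0,0,0.45],[0,0,-94,0,0,0,0.45],[0,0,-116,0,0,0,0.45],[0,0,-138,0,0,0,0.45],[0,0,-158,0,0,0,0.45],[0,0,-172,0,0,0,0.45],[0,0,-179,0,0,0,0.45],[0,0,-181,0,0,0,0.45],[0,0,-181,0,0,0,0.45]]]'

```text
time_s: 21.7
ee_pos: [515.4, -123.0, 273.0]
ee_rot: [-180.0, 0.0, 75.0]
force: [0.4, -0.7, -0.9]
gripper_width: 61.9
```

```bash
python3 - <<'E'
from h import *
sent(0,0,-181,0)
st()
s=get('side'); crop(s,'pics/s11.png',120,60,270,270,2.8); 
print(rel([580.4,41.2,273,75]),rel([580.4,41.2,273,20]))
E
```

```text
t 21.7 pos [ 515.4 -123.   273. ] rot [-180.    0.   75.] F [ 0.37 -0.7  -0.87] w 61.9 cmd [ 515.6 -123.   273.2   75. ]
[175.4, 20.0, 0.2, np.float64(-0.0)] [175.4, 20.0, 0.2, np.float64(0.96)]
```

View pics/s11.png

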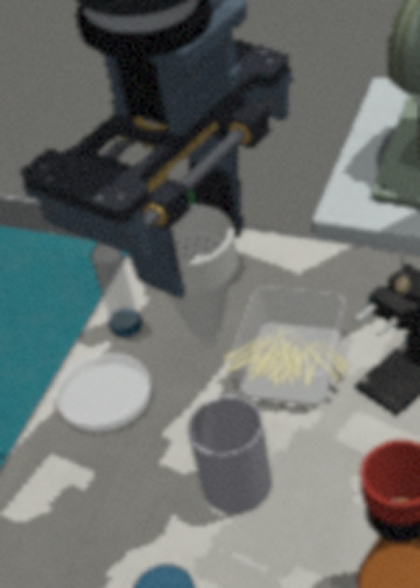

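Request:
servo_tool --plan '[[[5,0.6,0,0,0,0.03,0.45],[15,1.7,0,0,0,0.08,0.45],[28,3.2,0,0,0,0.15,0.45],[43,4.9,0,0,0,0.23,0.45],[59,6.7,0,0,0,0.32,0.45],[76,8.7,0,0,0,0.41,0.45],[93,10.6,0,0,0,0.5,0.45],[110,12.5,0,0,0,0.59,0.45],[126,14.4,0,0,0,0.68,0.45],[141,16,0,0,0,0.77,0.45],[154,17.5,0,0,0,0.85,0.45],[164,18.7,0,0,0,0.91,0.45],[171,19.5,0,0,0,0.945,0.45],[175,20,0,0,0,0.96,0.45],[175.4,20,0,0,0,0.96,0.45],[175.4,20,0,0,0,0.96,0.45]]]'

```text
time_s: 23.35
ee_pos: [580.1, 41.0, 272.7]
ee_rot: [180.0, 0.1, 20.0]
force: [-0.6, -1.3, -1.0]
gripper_width: 61.8
```

```bash
python3 - <<'E'
from h import *
sent(175.4,20,0,.96)
st()
s=get('side'); crop(s,'pics/s12.png',200,60,350,290,2.6)
t=get('top'); crop(t,'pics/t12.png',180,80,290,190,5)
E
```

```text
t 23.35 pos [580.1  41.  272.7] rot [1.8e+02 1.0e-01 2.0e+01] F [-0.6  -1.33 -0.99] w 61.8 cmd [580.4  41.2 273.2  20. ]
```

View pics/s12.png

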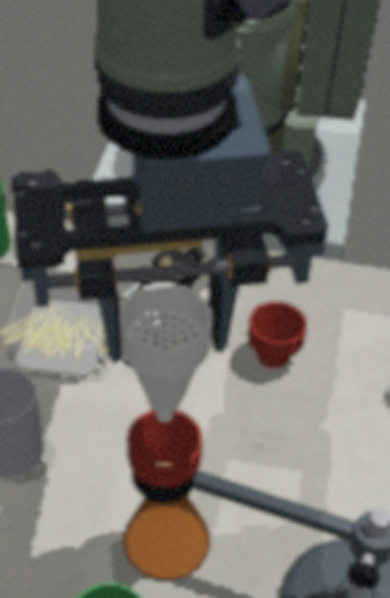

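Request:
servo_tool --plan '[[[0,0,5,0,0,0,0.45],[0,0,13,0,0,0,0.45],[0,0,23,0,0,0,0.45],[0,0,35,0,0,0,0.45],[0,0,47,0,0,0,0.45],[0,0,57,0,0,0,0.45],[0,0,66,0,0,0,0.45],[0,0,73,0,0,0,0.45],[0,0,78,0,0,0,0.45],[0,0,80,0,0,0,0.45],[0,0,80,0,0,0,0.45]]]'

```text
time_s: 24.55
ee_pos: [580.4, 41.2, 193.1]
ee_rot: [180.0, 0.0, 20.0]
force: [-0.2, -0.7, -0.6]
gripper_width: 61.8
```

```bash
python3 - <<'E'
from h import *
sent(0,0,80,0)
st()
s=get('side'); crop(s,'pics/s13.png',220,140,320,280,5)
E
```

```text
t 24.55 pos [580.4  41.2 193.1] rot [180.   0.  20.] F [-0.2  -0.66 -0.56] w 61.8 cmd [580.4  41.2 193.2  20. ]
```

View pics/s13.png

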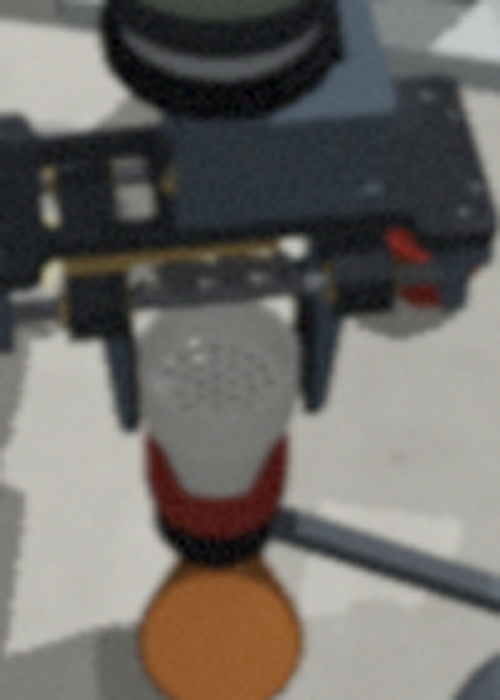

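Request:
servo_tool --plan '[[[0,0,2.5,0,0,0,0.45],[0,0,5,0,0,0,0.45],[0,0,7.5,0,0,0,0.45],[0,0,10,0,0,0,0.45],[0,0,10,0,0,0,0.45],[0,0,10,0,0,0,0.45]]]'

```text
time_s: 25.2
ee_pos: [580.3, 41.2, 183.1]
ee_rot: [180.0, 0.0, 20.0]
force: [-0.3, -1.1, -0.9]
gripper_width: 62.0
```

Request:
servo_tool --plan '[[[0,0,1.2,0,0,0,0.45],[0,0,2.5,0,0,0,0.45],[0,0,2.5,0,0,0,0.45],[0,0,2.5,0,0,0,0.45]]]'

```text
time_s: 25.6
ee_pos: [580.4, 41.2, 180.6]
ee_rot: [180.0, 0.0, 20.0]
force: [0.7, -0.4, -0.6]
gripper_width: 61.8
```

Request:
servo_tool --plan '[[[0,0,0.8,0,0,0,0.45],[0,0,1.5,0,0,0,0.45],[0,0,1.5,0,0,0,0.45],[0,0,1.5,0,0,0,0.45]]]'

```text
time_s: 26.0
ee_pos: [580.4, 41.2, 179.1]
ee_rot: [180.0, 0.0, 20.0]
force: [0.0, 0.1, -1.5]
gripper_width: 61.4
```

Request:
servo_tool --plan '[[[0,0,0.8,0,0,0,0.45],[0,0,1.5,0,0,0,0.45],[0,0,1.5,0,0,0,0.45],[0,0,1.5,0,0,0,0.45]]]'

```text
time_s: 26.4
ee_pos: [580.4, 41.2, 177.6]
ee_rot: [180.0, 0.0, 20.0]
force: [0.8, -0.0, -1.7]
gripper_width: 61.5
```

Request:
servo_tool --plan '[[[0,0,0.5,0,0,0,0.45],[0,0,1,0,0,0,0.45],[0,0,1,0,0,0,0.45],[0,0,1,0,0,0,0.45]]]'

```text
time_s: 26.8
ee_pos: [580.4, 41.2, 176.6]
ee_rot: [180.0, 0.0, 20.0]
force: [-0.3, 0.2, -1.1]
gripper_width: 61.6
```

```bash
python3 - <<'E'
from h import *
sent(0,0,10+2.5+1.5+1.5+1,0)
st()
for i in range(4):
    grab_frame('top'); print(state()['force'].round(2),state()['torque'].round(2))
E
```

```text
t 26.8 pos [580.4  41.2 176.6] rot [180.   0.  20.] F [-0.31  0.17 -1.14] w 61.6 cmd [580.4  41.2 176.7  20. ]
[-0.46  0.28 -1.04] [-0.01 -0.05  0.04]
[ 0.71 -0.26 -1.92] [ 0.01 -0.    0.03]
[-0.8  -0.33 -1.68] [-0.07 -0.03  0.06]
[-0.32 -0.37 -0.95] [ 0.02  0.   -0.  ]
```

Request:
servo_tool --plan '[[[0,0,0.5,0,0,0,0.45],[0,0,1,0,0,0,0.45],[0,0,1,0,0,0,0.45],[0,0,1,0,0,0,0.45]]]'

```text
time_s: 27.4
ee_pos: [580.4, 41.2, 175.6]
ee_rot: [180.0, 0.0, 20.0]
force: [0.8, 0.7, -1.0]
gripper_width: 62.1
```

Request:
servo_tool --plan '[[[0,0,0.5,0,0,0,0.45],[0,0,1,0,0,0,0.45],[0,0,1,0,0,0,0.45],[0,0,1,0,0,0,0.45]]]'

```text
time_s: 27.8
ee_pos: [580.3, 41.2, 174.6]
ee_rot: [180.0, 0.0, 20.0]
force: [-0.4, -0.8, -0.8]
gripper_width: 61.9
```

```bash
python3 - <<'E'
from h import *
sent(0,0,2,0)
st()
for i in range(4):
    grab_frame('top'); print(state()['force'].round(2),state()['torque'].round(2))
E
```

```text
t 27.8 pos [580.3  41.2 174.6] rot [180.   0.  20.] F [-0.42 -0.82 -0.83] w 61.9 cmd [580.4  41.2 174.7  20. ]
[ 0.19 -0.59 -1.56] [ 0.   -0.05 -0.02]
[-0.09 -0.38 -2.11] [ 0.   -0.01  0.04]
[ 0.77 -0.2  -1.18] [-0.02  0.01 -0.01]
[-0.29 -0.66 -1.23] [ 0.01 -0.03  0.03]
```

Request:
servo_tool --plan '[[[0,0,0.5,0,0,0,0.45],[0,0,1,0,0,0,0.45],[0,0,1,0,0,0,0.45]]]'

```text
time_s: 28.3
ee_pos: [580.4, 41.2, 173.6]
ee_rot: [180.0, 0.0, 20.0]
force: [-0.5, 0.2, -2.2]
gripper_width: 61.4
```

```bash
python3 - <<'E'
from h import *
sent(0,0,1,0)
st()
for i in range(4):
    grab_frame('top'); print(state()['force'].round(2),state()['torque'].round(2))
E
```

```text
t 28.3 pos [580.4  41.2 173.6] rot [180.   0.  20.] F [-0.5   0.22 -2.16] w 61.4 cmd [580.4  41.2 173.7  20. ]
[-0.04 -0.59 -1.45] [-0.02 -0.04  0.03]
[-0.13 -0.02 -0.55] [-0.06 -0.02  0.08]
[-0.3   0.44 -1.51] [-0.1  -0.07  0.01]
[-0.1  -0.33 -2.16] [-0.02 -0.07 -0.04]
```

Request:
servo_tool --plan '[[[0,0,0.4,0,0,0,0.45],[0,0,0.8,0,0,0,0.45],[0,0,0.8,0,0,0,0.45]]]'

```text
time_s: 28.8
ee_pos: [580.5, 41.2, 172.8]
ee_rot: [180.0, -0.0, 20.0]
force: [0.3, 0.9, -0.9]
gripper_width: 61.7
```

```bash
python3 - <<'E'
from h import *
sent(0,0,.8,0)
st()
for i in range(4):
    grab_frame('top'); print(state()['force'].round(2),state()['torque'].round(2))
E
```

```text
t 28.8 pos [580.5  41.2 172.8] rot [180.  -0.  20.] F [ 0.32  0.88 -0.95] w 61.7 cmd [580.4  41.2 172.9  20. ]
[ 0.36 -0.62 -1.14] [-0.04 -0.09  0.02]
[-0.26 -0.92 -1.6 ] [-0.05 -0.1  -0.01]
[ 0.65  0.91 -2.03] [ 0.01 -0.11 -0.  ]
[ 0.49  0.06 -2.15] [-0.01 -0.05 -0.01]
```

Request:
servo_tool --plan '[[[0,0,0.3,0,0,0,0.45],[0,0,0.6,0,0,0,0.45],[0,0,0.6,0,0,0,0.45]]]'

```text
time_s: 29.3
ee_pos: [580.5, 41.2, 172.3]
ee_rot: [180.0, -0.0, 20.0]
force: [0.7, -0.9, -1.6]
gripper_width: 61.3
```

```bash
python3 - <<'E'
from h import *
sent(0,0,.6,0)
st()
for i in range(4):
    grab_frame('top'); print(state()['force'].round(2),state()['torque'].round(2))
s=get('side'); crop(s,'pics/s14.png',220,140,320,280,5)
E
```

```text
t 29.3 pos [580.5  41.2 172.3] rot [180.  -0.  20.] F [ 0.68 -0.87 -1.59] w 61.3 cmd [580.4  41.2 172.3  20. ]
[ 0.81 -0.51 -1.52] [-0.06 -0.16 -0.01]
[ 1.47  0.69 -0.49] [-0.01 -0.17 -0.02]
[ 1.07  0.07 -0.85] [-0.02 -0.17  0.02]
[ 0.26 -0.79 -0.83] [-0.09 -0.2  -0.06]
```

View pics/s14.png

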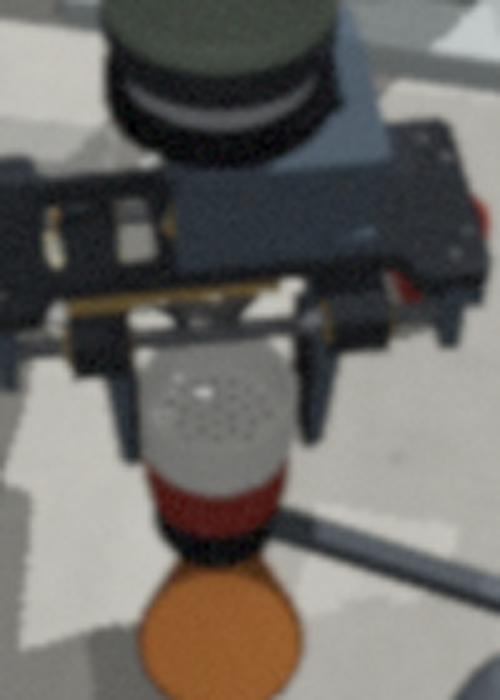

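Request:
servo_tool --plan '[[[0,0,0.3,0,0,0,0.6],[0,0,0.3,0,0,0,0.69],[0,0,0.3,0,0,0,0.72],[0,0,0.3,0,0,0,0.8],[0,0,0.3,0,0,0,0.9],[0,0,0.3,0,0,0,1],[0,0,0.3,0,0,0,1],[0,0,0.3,0,0,0,1],[0,0,-6,0,0,0,1],[0,0,-20,0,0,0,1],[0,0,-45,0,0,0,1],[0,0,-80,0,0,0,1],[0,0,-100,0,0,0,1],[0,0,-105,0,0,0,1]]]' --squeeze 3

```text
time_s: 30.95
ee_pos: [581.6, 41.3, 280.6]
ee_rot: [179.9, -0.3, 20.0]
force: [-1.0, -0.4, -0.4]
gripper_width: 91.1
```

```bash
python3 - <<'E'
from h import *
sent(0,0,-105,0)
st()
s=get('side'); crop(s,'pics/s15.png',220,140,320,280,5)
print(rel([480,-200,290,60]))
E
```

```text
t 30.95 pos [581.6  41.3 280.6] rot [179.9  -0.3  20. ] F [-1.04 -0.38 -0.4 ] w 91.1 cmd [580.4  41.2 277.3  20. ]
[-176.8, 192.4, -12.7, np.float64(-0.698)]
```

View pics/s15.png

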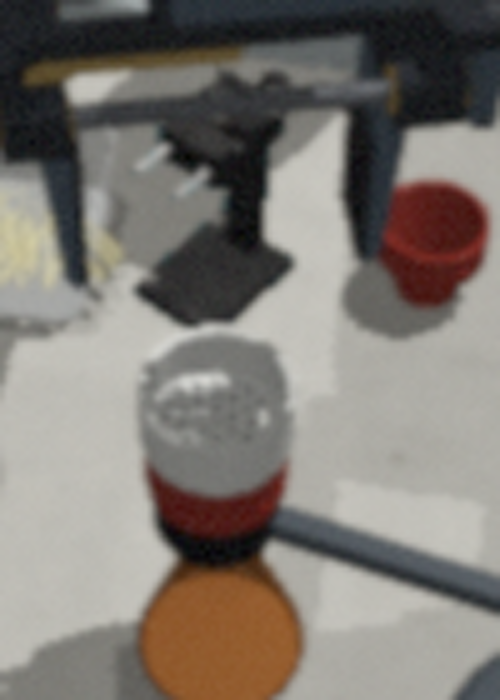

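Funnel looks seated and upright. Move the arm away and check everything.

Request:
servo_tool --plan '[[[-10,12,-6,0,0,0,1],[-30,33,-12,0,0,-0.1,1],[-55,60,-12,0,0,-0.2,1],[-85,92,-12,0,0,-0.3,1],[-115,125,-12,0,0,-0.4,1],[-145,158,-12,0,0,-0.5,1],[-165,180,-12,0,0,-0.6,1],[-177,192,-12,0,0,-0.7,1],[-177,192,-12,0,0,-0.7,1],[-177,192,-12,0,0,-0.7,1]]]'

```text
time_s: 32.0
ee_pos: [478.9, -199.8, 288.4]
ee_rot: [-179.9, -0.0, 59.9]
force: [0.2, 0.9, -0.7]
gripper_width: 91.2
```

```bash
python3 - <<'E'
from h import *
sent(-177,192,-12,-.7)
st()
s=get('side'); crop(s,'pics/s16.png',235,170,305,290,6); save(s,'pics/s16f.png')
t=get('top'); crop(t,'pics/t16.png',170,100,290,190,6)
for fr in (t,s):
    P=world(fr).reshape(-1,3); c=fr['color'].reshape(-1,3).astype(int); red=(c[:,0]>1.6*c[:,1])&(c[:,0]>1.6*c[:,2])
    d=np.hypot(P[:,0]-580,P[:,1]-41)<45
    m=d&(P[:,2]>166)
    p=P[m]; print(len(p),fitc(p),((p.min(0)+p.max(0))/2).round(1),p.min(0).round(1),p.max(0).round(1), np.percentile(p[:,2],[50,90,95,98]))
    m=d&red&(P[:,2]>130)
    p=P[m]; print('red',len(p),p.min(0).round(1),p.max(0).round(1))
    # rim plane tilt: upper points
    m=(np.hypot(P[:,0]-582,P[:,1]-43)<60)&(P[:,2]>5)&(P[:,2]<60)&(c[:,0]>1.4*c[:,2]); p=P[m]; print('flask',((p.min(0)+p.max(0))/2).round(1),(p.max(0)-p.min(0)).round(1))
E
```

```text
t 32.0 pos [ 478.9 -199.8  288.4] rot [-179.9   -0.    59.9] F [ 0.22  0.9  -0.66] w 91.2 cmd [ 479.6 -199.7  289.3   60.1]
439 (array([579.4430241 ,  41.27760926]), np.float64(23.717885456574546)) [579.8  41.4 184. ] [549.   11.4 166.9] [610.6  71.4 201.2] [173.22781917 194.19843824 195.78659798 197.02781396]
red 24 [550.2  15.4 132.3] [567.5  66.7 159.5]
flask [574.7  42.8  33. ] [63.6 74.  53.7]
896 (array([582.84179872,  41.04501983]), np.float64(26.209751929849496)) [581.3  41.  181.3] [550.1  10.4 166.3] [612.4  71.6 196.3] [176.86416752 193.51449701 194.29087563 194.9272511 ]
red 173 [587.7  19.7 134.7] [611.   68.5 160.8]
flask [582.5  45.3  32.7] [76.8 72.8 54.4]
```

View pics/s16.png

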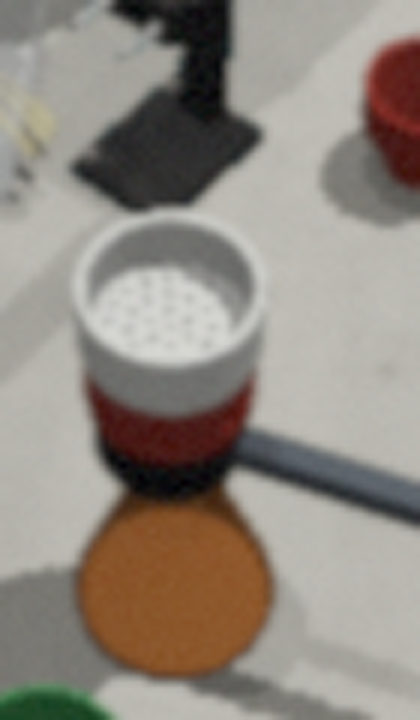

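View pics/t16.png

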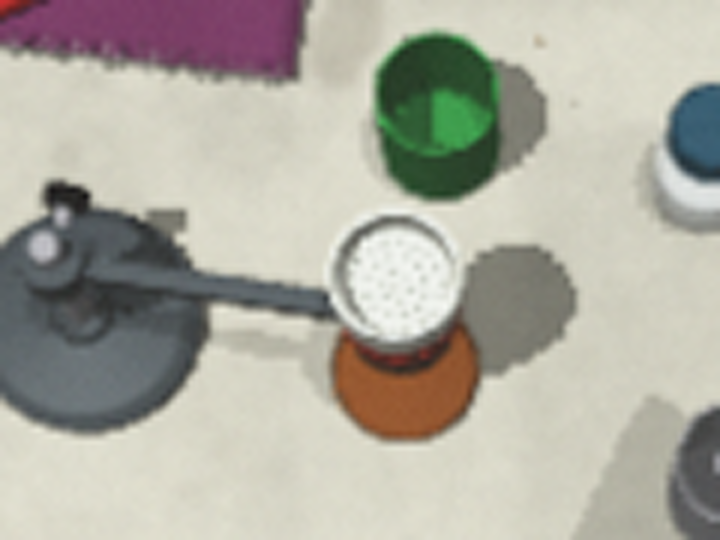

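View pics/s16f.png

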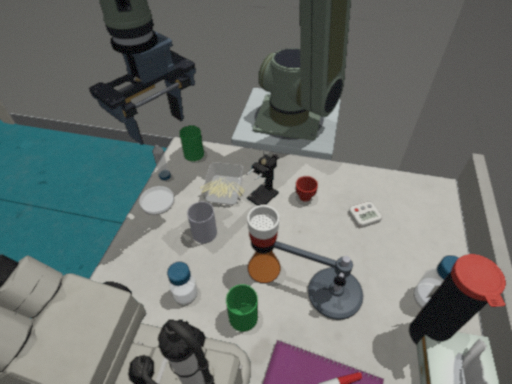

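```bash
python3 -c "
from h import *
print(job_done()); st()"
```

```text
the job is handed in; nothing more can be done
None
the job is handed in; nothing more can be done
```

I swung the stand's arm about 57° by its bar, so the collar is above the flask mouth. I then lowered the red sleeve (the rightmost of the two) into the collar and the white funnel into the sleeve. I released each at first light contact, with about 1 N measured, and handed the job in with the clock at about 32 s of the 67 s allowed.

**Last checks in the camera images:**
- **Funnel:** the rim is at about 194.5 mm, where nested means 194, and it stands upright.
- **Sleeve:** before the funnel went in, its rim was at 159–160 mm, where nested means 159, and it sat upright.
- **Centring:** the collar is at about (580.5, 41) mm and the flask mouth at about (580.5, 43.5) mm. The 2–3 mm left lies mostly along the arm, which swinging cannot change.
- **Other things:** the flask, steel beaker, green look-alikes and other items look undisturbed where they were.

**Disagreement:** the two cameras differed by about 5 mm in x on the collar and the sleeve. I used the middle value, and for the collar the robot's own position while holding the bar agreed with it. Both parts went in without side contact until the last millimetre.

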